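Gather the loose screws in the marked corner of a parts tray

TASK

Pull the divider up out of the blue parts tray and stand it on edge in one of the two free slots of the grey rack. Then lift the tray by its handle until even its lowest corner is well clear, more than 10 cm above the table, and tilt it (about 30 degrees, no more than 45) so that all three loose screws slide into the red-marked corner and lie there in one pile, within about 7 cm of it; rock it if some hang back. Finish there, still holding the tray in the air, tilted and still, with the screws in that corner; spill no screw and do not disturb the things standing about.

Things in the scene. Friction and masses are not known exactly. Their poses are not given: they have to be found in the camera images.
- tray: Loose open blue parts tray, 172 (x) x 122 (y) mm outside, 160 x 110 inside, walls 36 high, floor 4 thick, 0.35 kg. Origin: centre of its underside, z up. An arched handle spans it along y at x = -35. At x = +40 both long rims have a notch 8 wide, 16 deep, where the divider hangs at first. The +x, +y corner is red. Steel slides on it from about 20 degrees of tilt.
- tray_corner (a point): The red-marked inner corner of the tray at floor level: x = +80, y = +55, z = +4 mm in the tray's frame; axes as the tray's. All screws shall lie here at the end.
- tray_handle (a point): Middle of the tray's fixed black grip bar: x = -35, y = 0, z = +78 mm in the tray's frame, axes as the tray's. The bar is 12 mm thick (x), 16 mm high (70 to 86 mm above the underside) and runs along y between two posts at y = +-58 mm: grip it closing along the tray's x.
- divider: Loose white plate, 50 g, 5 mm thick (x), 106 wide (y), 30 high, ears out to 118 wide from 14 mm above its bottom edge up; on top an orange grip tab 10 thick, 44 wide, 30 to 64 mm above the bottom edge. Origin: centre of the bottom edge, z up. Starts upright across the tray in its notches, bottom edge 6 mm above the tray's underside; lifts straight out. Half-turn symmetric.
- rack: Grey rack fixed to the table, base 140 (x) x 96 (y) mm, 8 thick. Three slots along y at x = -40, 0, +40, each 9 wide between two fins that reach 30 mm above the table and are 88 long in y (the plate's ears stay outside). Origin: centre of the underside. The slot at x = +40 holds a fixed spare divider of the same shape; the other two are free.
- rack_slot0 (a point): Free slot at the rack's x = -40 mm, centre of the slot's floor (8 mm above the table); axes as the rack's. A divider standing in it has its origin here and its thickness along the rack's x.
- rack_slot1 (a point): Free middle slot at the rack's x = 0, centre of the slot's floor (8 mm above the table); axes as the rack's.
- screw_1: Loose steel cap screw, 24 mm long, head 10 mm across and 6 mm long, shank 5.8 mm, 12 g, lying in the tray. Origin: centre of the head's end face; z along the shank to the tip. It starts on the handle's side of the divider.
- screw_2: Loose steel cap screw, 24 mm long, head 10 mm across and 6 mm long, shank 5.8 mm, 12 g, lying in the tray. Origin: centre of the head's end face; z along the shank to the tip. It starts on the handle's side of the divider.
- screw_3: Loose steel cap screw, 24 mm long, head 10 mm across and 6 mm long, shank 5.8 mm, 12 g, lying in the tray. Origin: centre of the head's end face; z along the shank to the tip. It starts on the marked corner's side of the divider.
- objective_can: Bystander, loose: white screw canister with a black cap, 40 mm across, 67 mm high, origin at the underside. Leave alone.
- post_holder: Bystander, loose: black post holder with a steel post, 32 x 46 x 94 mm, origin at the underside. Leave alone.
- allen_block: Bystander, loose: blue block with upright hex keys, 30 x 70 x 46 mm, origin at the underside. Leave alone.
- marker: Bystander, loose: black and blue marker pen lying down, 132 mm long, 12 mm thick. Leave alone.
- timer: Bystander, loose: white bench timer, 60 x 64 x 18 mm, origin at the underside. Leave alone.

How it is judged:
On the way, in this order (a step that is already met when the one before it is completed fails the run):
1. the divider stands in a free slot of the rack, let go (((x of divider in the frame of rack_slot0 between -0.005 and 0.005 m and y of divider in the frame of rack_slot0 between -0.025 and 0.025 m and z of divider in the frame of rack_slot0 below 0.005 m) or (x of divider in the frame of rack_slot1 between -0.005 and 0.005 m and y of divider in the frame of rack_slot1 between -0.025 and 0.025 m and z of divider in the frame of rack_slot1 below 0.005 m)) and angle between divider's own z axis and vertical below 0.25 rad and angle between the x axis of divider and the x axis of rack, either way round below 0.3 rad and contact force between the fingers and divider below 0.5 N and linear speed of divider below 0.02 m/s), for 0.2 s.
2. the tray is lifted clear of the table in the fingers (height (world z) of tray above 0.05 m and contact force between the fingers and tray above 1 N), for 0.2 s.
At the end, for the whole second after the job is handed in: Divider upright (0.25 rad), released, at the bottom of a free slot (5 mm; 25 mm along it); the fingers hold the tray still, tilted 0.25 to 0.9 rad, marked corner over 100 mm above the table; every screw's head end within 75 mm of the marked inner corner, at rest (all of step 1 and height (world z) of tray_corner above 0.1 m and angle between tray's own z axis and vertical between 0.25 and 0.9 rad and contact force between the fingers and tray above 1 N and linear speed of tray below 0.03 m/s and distance between each of screw_1, screw_2, screw_3 and tray_corner below 0.075 m and linear speed of each of screw_1, screw_2, screw_3 below 0.05 m/s); the arm keeps its last pose, push and grip.
It fails at once if a screw leaves the tray (distance between any of screw_1, screw_2, screw_3 and tray above 0.13 m).
It fails at once if a bystander is moved by more than 20 mm (distance of any of objective_can, post_holder, allen_block, marker, timer from where it was at the start of the episode above 0.02 m).
It also fails if it takes over 67 s, if anything falls off the work surface, if the arm or the gripper's body presses on something with over 40 N, if the wrist force passes 120 N, or if a joint passes its speed limit or range.

ROBOT

A 6-joint arm with a two-finger parallel gripper is mounted at the origin on a cart in front of the work surface, level with it; the furniture and walls round the work are solid. World frame = base frame: x ahead of the robot, y to its left, z up, the work surface at z = 0. Lengths are in m, angles in rad, forces in N, time in s.
With the tool pointing down it reaches from about 0.25 to 0.8 m from the base axis. Payload 8.5 kg.
Tool frame: the origin (TCP) lies midway between the tips of the shut fingers; the grasp point (between the pads) lies 19 mm behind it; z points along the fingers, y is the direction in which the jaws open and shut (so a half turn about z gives the same grasp; the last joint's range is limited). The gripper opens to 85 mm and grips with 20 to 120 N. Pads are 22 mm wide; open, the fingers measure 114 mm over their backs; the gripper's body (76 mm by 85 mm) begins 54 mm behind the grasp point. The pads swing forward as they close: fully open they stand 13 mm farther back than shut.
Start: joints at [-1.28, 0.238, -0.013, 1.319, 0, 1.571], TCP at [0.151, -0.503, 0.231] pointing down, gripper open.
Joint ranges: [-2.66, 2.66], [-1.03, 1.9], [-1.14, 1.46], [-1.82, 2.27], [-1.45, 1.34], [-3.14, 3.14]. Speed limits (rad/s): [2.22, 2.22, 2.79, 3.14, 3.14, 3.14].

INTERFACE

Orientations are given as a rotation vector (axis times angle).
In Python, from plant import * gives the robot as it stands. The module is installed in compiled form; this text tells all that it offers.
- The arm moves only by the tool move_arm, never from a script. Its arguments are lists of equal length, an entry for each row: "slide": the shift along the world's x, y, z in mm, a list of three; "turn": the turn about the world's z in rad. In form: {"slide": [[dx, dy, dz], ...], "turn": [turn, ...]}. A call has exactly 5 rows; each row shifts and turns the commanded pose from where the row before left it; what a row does not reach is not made up. A row lasts 1/12 s, in which the tool goes at most 41.7 mm and 7.16 degrees, less where a joint would pass 70% of its speed; a pose out of reach is approached as far as the arm can. A call with a gripper value outside its range is refused whole. "gripper" is the opening, from -1 (shut) to 1 (fully open), so that 0 is half open, set as the call begins (left out, the last holds). The fingers move at their own pace and stop on an object; "grip_force" is the grip in N (left out, the last holds). Time passes only in rows, so rows that do not move let the fingers close, or fill a call up. It gives the time, the measured TCP pose, the force and the opening at its end, in the units of the state.
- get_obs(): the state, without advancing time (a new reading comes with each control period).
- grab_frame(name): name is "scene" or "side" or "wrist"; returns a dict with "img" (420x560x3 uint8, blue, green, red), "depth" (420x560 float32, m along the optical axis (not along the pixel's ray), 0 where there is no reading), "mtx" (3x3 intrinsics, pixels), "D" ([k1, k2, p1, p2, k3] as OpenCV has them; the pictures are not rectified), "eye" and "orientation" of the camera in the world; the wrist camera has in their place "hand_eye" (4x4, takes a point from camera to tool coordinates, whose origin is the TCP and whose axes are the flange's). Camera axes: x right, y up, looking along -z (the intrinsics and any distortion apply to the point x, -y, -z); pixel columns grow to the right and rows downward; lengths in m; the calibration is good to about 2 mm. A picture is of the moment at which its call begins: read the wrist's pose just before it.
- finish_job(): hands the job in, once; it reports no verdict.
The state is a dict: "t": time; "joints": joint angles; "joint_vel": joint speeds; "joint_efforts": joint torques, N m; "ee_pos": TCP position; "eef_rot": TCP orientation; "force": force on the tool from outside, world axes, zero at the start; "wrist_torque": the same for the moment, N m; "gripper_width": finger opening in m.
Only numpy, scipy, OpenCV 4.12 (cv2) and the standard library are available. Lean on these libraries where they do the work, as an engineer would, in place of code of your own. Each camera call takes 0.05 s, during which the arm holds its last target.

## Working session

There is one attempt and no reset: what is moved stays moved. The work goes in short steps, Python scripts to look and compute and a tool call to move; the robot and the scene stay as the last step left them, time stands still between calls to the robot, and variables do not carry over. Pictures are saved under pics/ and viewed, and the job is handed in when it is done.

Besides the shell and the picture viewer there is one more tool, called after ">>>" as name(argument=value, ...) on one line, values as JSON. move_arm: Moves the arm, as the interface text tells. Its arguments: {"type":"object","properties":{"slide":{"type":"array"},"turn":{"type":"array"},"gripper":{"type":"number"},"grip_force":{"type":"number"}},"required":["slide","turn"]}

```bash
mkdir -p pics
cat > h.py <<'E'
import numpy as np, cv2
from plant import *
from scipy.spatial.transform import Rotation as R
def cam(name):
    o=get_obs(); f=grab_frame(name)
    if 'hand_eye' in f:
        T=np.eye(4);T[:3,:3]=R.from_rotvec(o['eef_rot']).as_matrix();T[:3,3]=o['ee_pos']
        T=T@np.array(f['hand_eye'])
        f['Rm'],f['e']=T[:3,:3],T[:3,3]
    else:
        q=np.array(f['orientation']);f['e']=np.array(f['eye'])
        f['Rm']=q if q.shape==(3,3) else (R.from_rotvec(q).as_matrix() if q.size==3 else None)
    return f
def rays(f,uv):
    p=cv2.undistortPoints(np.array(uv,float).reshape(-1,1,2),np.array(f['mtx']),np.array(f['D'])).reshape(-1,2)
    d=np.c_[p[:,0],-p[:,1],-np.ones(len(p))]
    return d@f['Rm'].T
def onz(f,uv,z):
    d=rays(f,uv); s=(z-f['e'][2])/d[:,2]; return f['e']+d*s[:,None]
def bydepth(f,uv):
    uv=np.array(uv,int).reshape(-1,2); d=rays(f,uv); return f['e']+d*f['depth'][uv[:,1],uv[:,0]][:,None]
def proj(f,P):
    c=(np.atleast_2d(P)-f['e'])@f['Rm']; c=c*[1,-1,-1]
    return cv2.projectPoints(c,np.zeros(3),np.zeros(3),np.array(f['mtx']),np.array(f['D']))[0].reshape(-1,2)
E
python3 - <<'E'
from h import *
o=get_obs();print(o)
for n in ['scene','side','wrist']:
    f=cam(n);cv2.imwrite(f'pics/{n}0.png',f['img']);print(n,f['e'],f.get('orientation'),np.round(f['mtx'],1).tolist(),f['D'])
E
```

```text
{'t': 0.0, 'joints': array([-1.27997625e+00,  2.38800334e-01, -1.42451248e-02,  1.31917693e+00,
       -1.59428535e-05,  1.57076561e+00]), 'joint_vel': array([ 5.95233965e-04,  3.87165435e-04, -6.48989150e-05, -1.96050890e-03,
        3.25510984e-03,  4.22175958e-05]), 'joint_efforts': array([ 2.49874312e-03, -5.38778687e+01,  3.46441984e+01,  1.82943209e-02,
        1.05520835e-04, -5.13871953e-06]), 'ee_pos': array([ 0.15041799, -0.50257274,  0.23067091]), 'eef_rot': array([-3.10703724e+00, -4.55054597e-01,  3.49167573e-04]), 'force': array([ 0.51820152, -0.29296493,  0.48279224]), 'wrist_torque': array([0.07405188, 0.00540886, 0.0086191 ]), 'gripper_width': 0.08516034354554719}
scene [-0.38857712  0.74379819  1.27516219] [ 0.41458325 -0.88878382 -2.10241866] [[545.5, 0.0, 278.4], [0.0, 545.5, 202.2], [0.0, 0.0, 1.0]] [-0.01280984  0.          0.          0.          0.        ]
side [ 1.11595563 -0.31098296  0.86380741] [0.57820997 0.38621285 1.08331402] [[416.7, 0.0, 275.9], [0.0, 416.7, 214.9], [0.0, 0.0, 1.0]] [-0.02892975  0.          0.          0.          0.        ]
wrist [ 0.22035169 -0.48124967  0.37330271] None [[307.1, 0.0, 280.2], [0.0, 307.1, 209.3], [0.0, 0.0, 1.0]] [-0.0342915  0.         0.         0.         0.       ]
```

View pics/scene0.png

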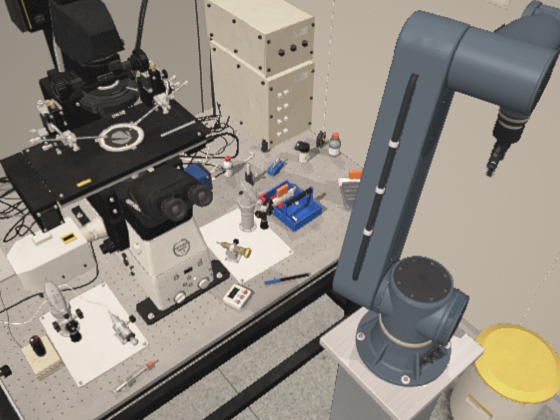

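View pics/side0.png

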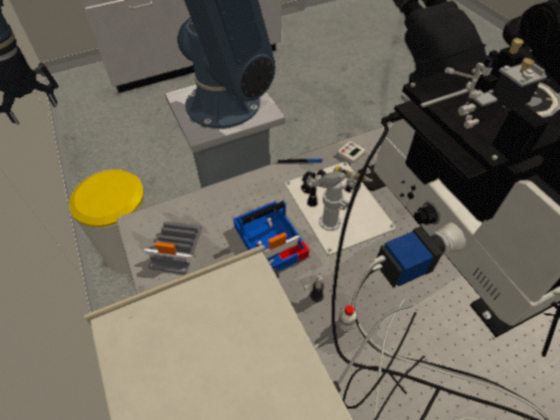

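View pics/wrist0.png

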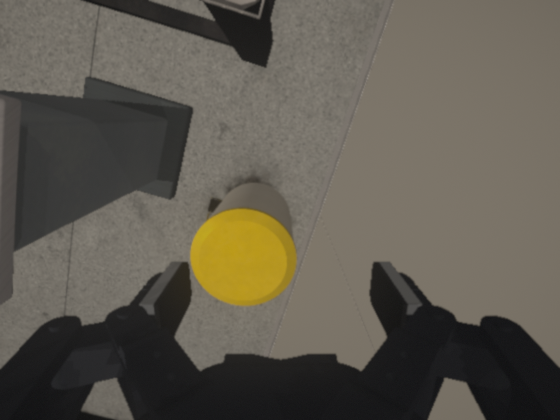

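The scene view shows the tray near (295,205), and the rack half hidden near (350,190). The side view shows the rack at (172,247) and the tray at (270,237), with the red corner at (298,253).

Run:
```python
from h import *
f=cam('side');im=f['img']
cv2.imwrite('pics/side_z.png',cv2.resize(im[140:320,110:380],None,fx=2.9,fy=2.9,interpolation=cv2.INTER_CUBIC))
for uv in [(245,212),(272,205),(307,255),(275,270),(278,241),(165,248),(148,262),(200,225),(188,270),(318,290)]:
    print(uv,np.round(bydepth(f,[uv])[0],3))
g=cam('scene');im=g['img']
cv2.imwrite('pics/scene_z.png',cv2.resize(im[120:320,190:370],None,fx=3,fy=3,interpolation=cv2.INTER_CUBIC)[:600])
for uv in [(285,188),(300,210),(237,297),(290,278),(247,215),(275,168),(228,163)]:
    print(uv,np.round(bydepth(g,[uv])[0],3))
```

```text
(245, 212) [ 0.459 -0.108  0.   ]
(272, 205) [ 0.533 -0.061  0.087]
(307, 255) [ 0.655 -0.027  0.013]
(275, 270) [ 0.891 -0.214  0.444]
(278, 241) [ 0.616 -0.085  0.058]
(165, 248) [ 0.523 -0.33   0.061]
(148, 262) [ 0.499 -0.38   0.   ]
(200, 225) [ 0.454 -0.23   0.008]
(188, 270) [ 0.563 -0.299  0.001]
(318, 290) [ 0.765 -0.06   0.051]
(285, 188) [ 0.606 -0.098  0.065]
(300, 210) [ 0.543 -0.111  0.005]
(237, 297) [0.381 0.259 0.018]
(290, 278) [0.345 0.096 0.009]
(247, 215) [0.573 0.08  0.078]
(275, 168) [ 0.747 -0.169  0.017]
(228, 163) [ 0.835 -0.031  0.054]
```

View pics/side_z.png

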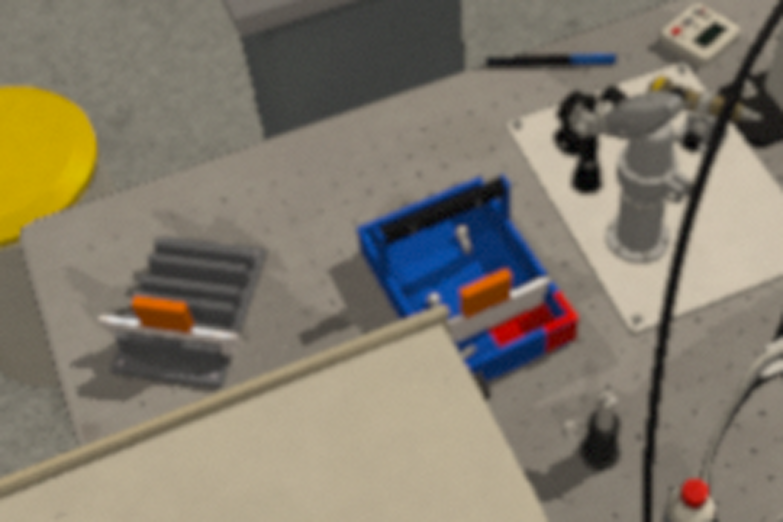

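View pics/scene_z.png

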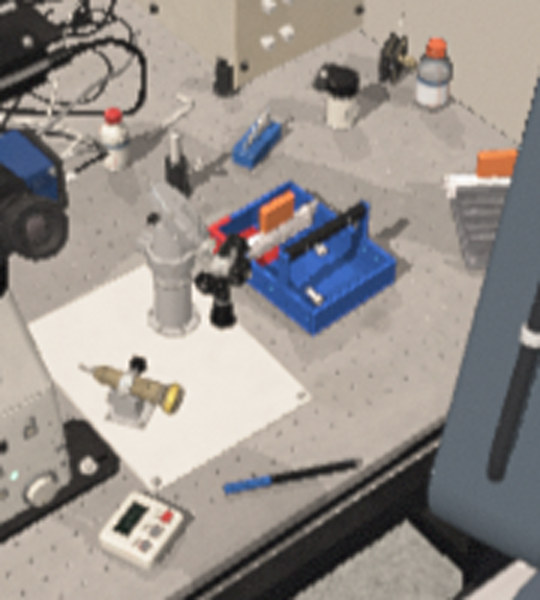

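>>> move_arm(slide=[[30,25,25],[30,25,25],[30,25,25],[30,25,15],[30,25,15]], turn=[0.12,0.12,0.12,0.12,0.12])

```text
t: 0.67
ee_pos: [0.292, -0.3847, 0.3297]
eef_rot: [2.831, 1.36, 0.0]
force: [1.3, -0.3, 0.1]
gripper_width: 0.0852
```

>>> move_arm(slide=[[30,25,0],[30,25,0],[30,25,0],[30,25,0],[20,25,0]], turn=[0.12,0.12,0.12,0.12,0.12])

```text
t: 1.08
ee_pos: [0.4333, -0.2591, 0.3283]
eef_rot: [2.301, 2.138, 0.0]
force: [-0.4, -0.6, 0.1]
gripper_width: 0.0858
```

Run:
```python
from h import *
o=get_obs();print(o['t'],o['ee_pos'],o['eef_rot'],o['joints'])
f=cam('wrist');cv2.imwrite('pics/w1.png',f['img']);print(f['e'],f['Rm'][:,2])
```

```text
1.0833 [ 0.43326116 -0.25913248  0.32825634] [2.30131677e+00 2.13843632e+00 4.46701903e-04] [-5.39168332e-01  1.90038684e-01  1.69004347e-01  1.54958549e+00
  2.44853643e-04  1.10496878e+00]
[ 0.43866626 -0.18584952  0.47081325] [0.02033321 0.28550596 0.95816121]
```

View pics/w1.png

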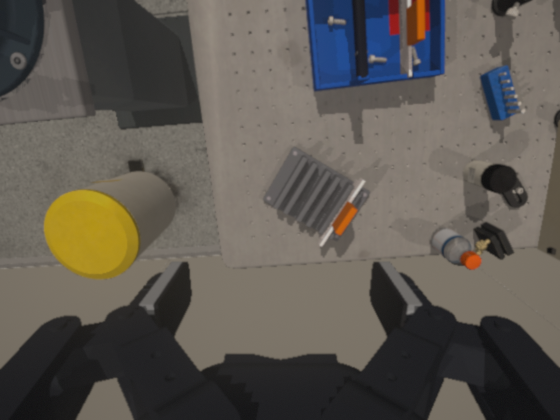

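The wrist view shows the rack at (318,198), with the orange spare at the +x end (345,215). The tray is partly cut off at the top (375,40).

>>> move_arm(slide=[[10,25,0],[10,25,0],[10,25,0],[10,25,0],[0,10,0]], turn=[0.07,0,0,0,0])

```text
t: 1.55
ee_pos: [0.4722, -0.1484, 0.3283]
eef_rot: [-2.23, -2.212, -0.001]
force: [-0.2, 0.6, 0.5]
gripper_width: 0.0853
```

>>> move_arm(slide=[[0,0,0],[0,0,0],[0,0,0],[0,0,0],[0,0,0]], turn=[0,0,0,0,0])

```text
t: 1.97
ee_pos: [0.4709, -0.1517, 0.3286]
eef_rot: [-2.234, -2.209, 0.0]
force: [-0.4, -1.4, 0.5]
gripper_width: 0.0856
```

Run:
```python
from h import *
o=get_obs();print(o['t'],o['ee_pos'],o['eef_rot'],o['joints'])
f=cam('wrist');cv2.imwrite('pics/w2.png',f['img']);print(f['e'],f['Rm'].tolist())
np.savez('w2.npz',img=f['img'],depth=f['depth'],mtx=f['mtx'],D=f['D'],Rm=f['Rm'],e=f['e'])
cv2.imwrite('pics/w2a.png',cv2.resize(f['img'][0:200,270:470],None,fx=3,fy=3,interpolation=cv2.INTER_CUBIC))
cv2.imwrite('pics/w2b.png',cv2.resize(f['img'][170:350,230:400],None,fx=3.3,fy=3.3,interpolation=cv2.INTER_CUBIC))
```

```text
1.9667 [ 0.47086372 -0.1516662   0.3285548 ] [-2.23414637e+00 -2.20865977e+00  2.82279033e-04] [-3.11510493e-01  1.72100530e-01  1.47157289e-01  1.54593831e+00
 -1.58229518e-04  1.27075891e+00]
[ 0.47182526 -0.07815743  0.47109238] [[0.9999337983105326, 0.011098118198542757, 0.0030382180175426094], [-0.011503334946665488, 0.9580139726083613, 0.28649066576810367], [0.00026885195883733973, -0.2865066492415099, 0.9580782158357564]]
```

View pics/w2.png

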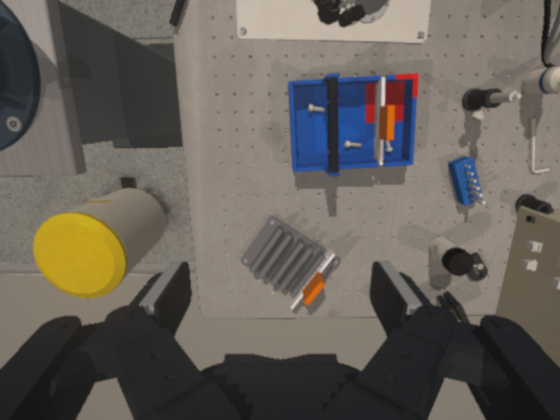

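View pics/w2a.png

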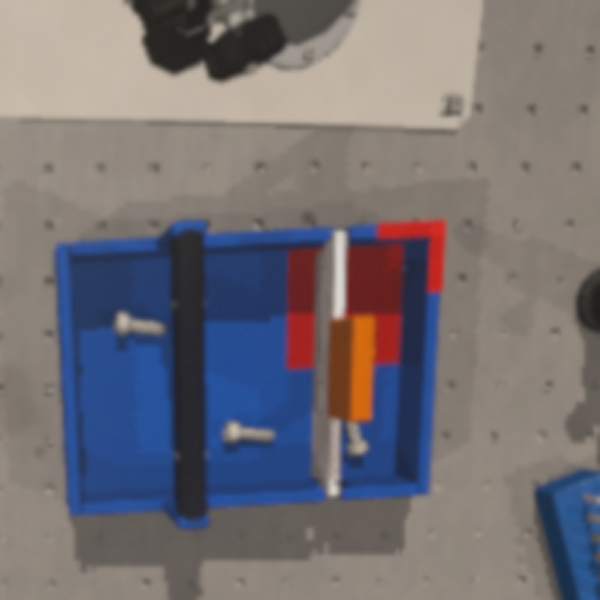

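View pics/w2b.png

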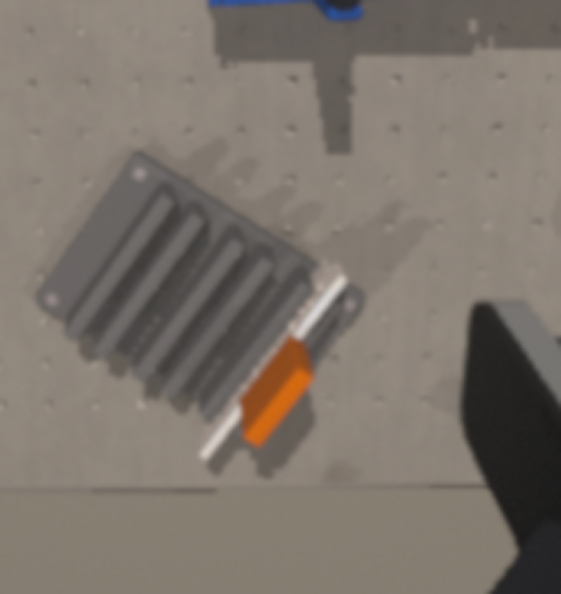

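Run:
```python
from h import *
f=dict(np.load('w2.npz'))
a=lambda L:np.array(L,float)/3+[270,0]
b=lambda L:np.array(L,float)/3.3+[230,170]
c=onz(f,a([(57,243),(72,515),(427,494),(446,221)]),.036);print('tray rim',c.round(4).tolist())
print('sides',[round(np.linalg.norm(c[i]-c[(i+1)%4]),4) for i in range(4)],'ctr',c.mean(0))
ax=(c[3]+c[2]-c[0]-c[1]);print('yaw',np.arctan2(ax[1],ax[0]), np.arctan2(-(c[0]-c[1])[0],(c[0]-c[1])[1]))
fi=onz(f,b([(170,198),(75,332),(198,215),(103,350),(237,238),(143,370),(267,262),(175,395),(302,287),(210,412)]),.030)
m=(fi[::2]+fi[1::2])/2;d=fi[::2]-fi[1::2];print('fins',m.round(4).tolist(),np.linalg.norm(d,axis=1),np.arctan2(d[:,1],d[:,0]))
print('spacing',np.linalg.norm(np.diff(m,axis=0),axis=1))
print('base',onz(f,b([(137,152),(38,298),(362,292)]),.008).round(4).tolist())
hsv=cv2.cvtColor(f['img'],cv2.COLOR_BGR2HSV)
mk=cv2.inRange(hsv,(5,170,150),(18,255,255))
cs,_=cv2.findContours(mk,cv2.RETR_EXTERNAL,cv2.CHAIN_APPROX_NONE)
for k in cs:
    if cv2.contourArea(k)>50:
        r=cv2.boxPoints(cv2.minAreaRect(k));print('orange',r.round(1).tolist());
        P=bydepth(f,k.reshape(-1,2)); print(P.mean(0),P[:,2].max())
# black bar, depth-based
mm=(f['depth']>0)
v,u=np.mgrid[0:200,270:470];P=bydepth(f,np.c_[u.ravel(),v.ravel()])
for lo,hi in [(.08,.09),(.06,.075)]:
    s=P[(P[:,2]>lo)&(P[:,2]<hi)&(abs(P[:,0]-c.mean(0)[0])<.1)&(abs(P[:,1]-c.mean(0)[1])<.08)]
    if len(s):
        r=cv2.minAreaRect((s[:,:2]*1000).astype(np.float32));print(lo,len(s),r)
v,u=np.mgrid[170:350,230:400];P=bydepth(f,np.c_[u.ravel(),v.ravel()])
for lo,hi in [(.06,.08),(.024,.036)]:
    s=P[(P[:,2]>lo)&(P[:,2]<hi)&(P[:,0]<.62)]
    r=cv2.minAreaRect((s[:,:2]*1000).astype(np.float32));print('rack',lo,len(s),r)
```

```text
tray rim [[0.4841, -0.0314, 0.036], [0.4908, -0.1524, 0.036], [0.6598, -0.144, 0.036], [0.6557, -0.0231, 0.036]]
sides [np.float64(0.1212), np.float64(0.1692), np.float64(0.1209), np.float64(0.1718)] ctr [ 0.57259049 -0.08773732  0.036     ]
yaw 0.04913533613046952 0.05508998399718438
fins [[0.4487, -0.2774, 0.03], [0.4618, -0.2867, 0.03], [0.4806, -0.2982, 0.03], [0.4955, -0.3114, 0.03], [0.5127, -0.323, 0.03]] [0.08297117 0.08388272 0.08284189 0.08359295 0.08056024] [0.97326519 0.98489142 0.99076777 1.01424407 0.99605097]
spacing [0.01604429 0.02201511 0.01998206 0.02063734]
base [[0.4565, -0.2277, 0.008], [0.4052, -0.3042, 0.008], [0.5679, -0.3028, 0.008]]
orange [[302.6000061035156, 301.0], [319.79998779296875, 279.5], [325.0, 283.6000061035156], [307.70001220703125, 305.1000061035156]]
[ 0.51922557 -0.32967557  0.06679756] 0.07379309179684301
orange [[387.0, 105.0], [395.0, 105.0], [395.0, 139.0], [387.0, 139.0]]
[ 0.61643847 -0.08375869  0.05482931] 0.07122317660559874
0.08 1042 ((536.4117431640625, -89.3424072265625), (13.790481567382812, 121.92928314208984), 3.1597723960876465)
0.06 389 ((573.1451416015625, -87.3636703491211), (87.1135482788086, 119.79290771484375), 3.347630500793457)
rack 0.06 262 ((531.6724243164062, -246.394287109375), (204.35263061523438, 26.196430206298828), 81.65032958984375)
rack 0.024 1755 ((506.42303466796875, -260.427001953125), (221.969970703125, 118.37511444091797), 66.66195678710938)
```

>>> move_arm(slide=[[28,13,-30],[28,13,-30],[28,13,-30],[28,13,-30],[29,14,-30]], turn=[0.064,0,0,0,0], gripper=-0.06)

```text
t: 2.43
ee_pos: [0.608, -0.0872, 0.1826]
eef_rot: [2.162, 2.279, 0.0]
force: [0.1, -0.2, -0.6]
gripper_width: 0.04
```

>>> move_arm(slide=[[0,0,-10],[0,0,0],[0,0,0],[0,0,0],[0,0,0]], turn=[0,0,0,0,0])

```text
t: 2.85
ee_pos: [0.6072, -0.088, 0.176]
eef_rot: [2.16, 2.278, 0.002]
force: [-0.8, 0.3, 0.4]
gripper_width: 0.0405
```

```bash
cat >> h.py <<'E'
def yaw(o):
    m=R.from_rotvec(o['eef_rot']).as_matrix(); return np.arctan2(m[1,1],m[0,1])
def st():
    o=get_obs(); m=R.from_rotvec(o['eef_rot']).as_matrix()
    print('t',round(o['t'],2),'p',np.round(o['ee_pos'],4),'yaw_y',round(yaw(o),4),'toolz',np.round(m[:,2],3),'w',round(o['gripper_width'],4),'F',np.round(o['force'],1),'j',np.round(o['joints'],3))
    return o
E
python3 - <<'E'
from h import *
o=st()
f=cam('wrist');cv2.imwrite('pics/w3.png',f['img'])
print(proj(f,[o['ee_pos'],[0.6125,-.0856,.07]]))
E
```

```text
t 2.85 p [ 0.6072 -0.088   0.176 ] yaw_y 0.0529 toolz [ 0.003 -0.    -1.   ] w 0.0405 F [-0.8  0.3  0.4] j [-0.144  0.409  0.095  1.254 -0.     1.374]
[[279.83093909 266.87152793]
 [286.10111325 205.94291713]]
```

View pics/w3.png

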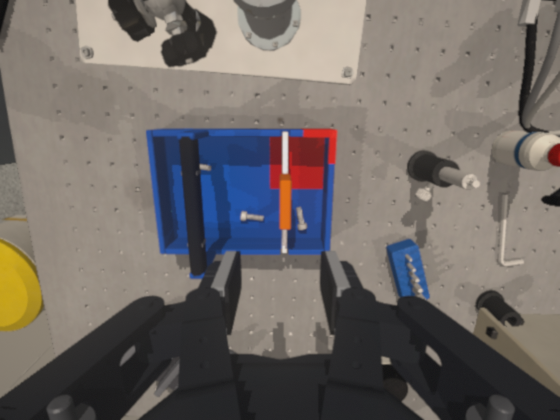

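Run:
```python
from h import *
o=st()
f=cam('wrist')
hsv=cv2.cvtColor(f['img'],cv2.COLOR_BGR2HSV)
mk=cv2.inRange(hsv,(5,170,120),(18,255,255)); mk[:,:200]=0
cs,_=cv2.findContours(mk,cv2.RETR_EXTERNAL,cv2.CHAIN_APPROX_NONE)
k=max(cs,key=cv2.contourArea);print(cv2.boundingRect(k),cv2.minAreaRect(k))
bx=onz(f,cv2.boxPoints(cv2.minAreaRect(k)),.07);print(bx.round(4),bx.mean(0))
P=bydepth(f,k.reshape(-1,2));P=P[P[:,2]>.06];print(P.mean(0),P[:,2].mean())
# white plate ends, top z=.036
mk=cv2.inRange(hsv,(0,0,170),(180,60,255));mk[:125]=0;mk[260:]=0;mk[:,:270]=0;mk[:,300:]=0
ys,xs=np.nonzero(mk);
for lo,hi in [(130,172),(232,255)]:
    s=(ys>=lo)&(ys<=hi); print(onz(f,[(xs[s].mean(),ys[s].mean())],.036).round(4))
v,u=np.mgrid[120:290,175:215];P=bydepth(f,np.c_[u.ravel(),v.ravel()]);s=P[(P[:,2]>.078)&(P[:,2]<.092)]
print('bar',cv2.minAreaRect((s[:,:2]*1000).astype(np.float32)))
```

```text
t 2.9 p [ 0.6071 -0.0879  0.1759] yaw_y 0.053 toolz [ 0.003 -0.    -1.   ] w 0.0401 F [-0.4  0.8  0. ] j [-0.144  0.409  0.095  1.254 -0.     1.374]
(279, 174, 13, 55) ((285.0, 201.0), (54.0, 12.0), 90.0)
[[ 0.6051 -0.0587  0.07  ]
 [ 0.6149 -0.0582  0.07  ]
 [ 0.6179 -0.105   0.07  ]
 [ 0.6076 -0.1055  0.07  ]] [ 0.61136135 -0.08185797  0.07      ]
[ 0.61198344 -0.08692816  0.06931645] 0.06931645263561402
[[ 0.6094 -0.0448  0.036 ]]
[[ 0.6139 -0.1337  0.036 ]]
bar ((536.463623046875, -89.36412811279297), (14.143253326416016, 122.50223541259766), 2.4723305702209473)
```

>>> move_arm(slide=[[4.5,2,-30],[0,0,-35],[0,0,-35],[0,0,-30],[0,0,-8]], turn=[0,0,0,0,0])

```text
t: 3.37
ee_pos: [0.6089, -0.0851, 0.0325]
eef_rot: [-2.158, -2.277, 0.005]
force: [-1.3, -1.0, -0.4]
gripper_width: 0.0405
```

Run:
```python
from h import *
o=st()
f=cam('wrist');cv2.imwrite('pics/w4.png',f['img'])
```

```text
t 3.37 p [ 0.6089 -0.0851  0.0325] yaw_y 0.0535 toolz [-0.005  0.001 -1.   ] w 0.0405 F [-1.3 -1.  -0.4] j [-0.139  0.517 -0.117  0.942 -0.     1.378]
```

View pics/w4.png

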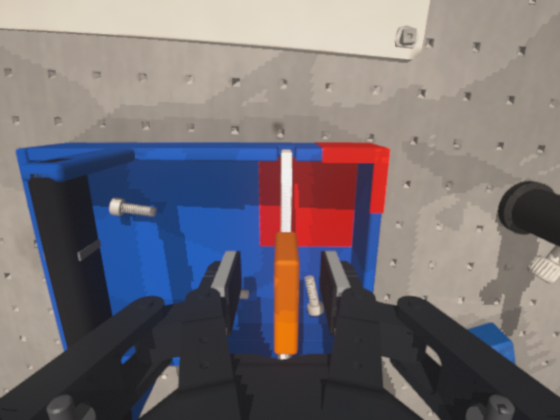

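>>> move_arm(slide=[[2,0,5],[0,0,0],[0,0,0],[0,0,0],[0,0,0]], turn=[0,0,0,0,0], gripper=-1, grip_force=30)

```text
t: 3.83
ee_pos: [0.6154, -0.0854, 0.0435]
eef_rot: [2.158, 2.278, 0.004]
force: [-0.7, 0.2, 8.9]
gripper_width: 0.0092
```

Run:
```python
from h import *
o=st()
```

```text
t 3.83 p [ 0.6154 -0.0854  0.0435] yaw_y 0.054 toolz [ 0.004 -0.001 -1.   ] w 0.0092 F [-0.7  0.2  8.9] j [-0.138  0.51  -0.097  0.959 -0.     1.379]
```

>>> move_arm(slide=[[0,0,10],[0,0,15],[0,0,25],[0,0,30],[0,0,30]], turn=[0,0,0,0,0])

```text
t: 4.25
ee_pos: [0.613, -0.085, 0.153]
eef_rot: [-2.16, -2.28, 0.0]
force: [1.6, -0.0, -0.7]
gripper_width: 0.0095
```

Run:
```python
from h import *
o=st()
f=cam('wrist');cv2.imwrite('pics/w5.png',f['img'])
```

```text
t 4.25 p [ 0.613 -0.085  0.153] yaw_y 0.0541 toolz [-0.  0. -1.] w 0.0095 F [ 1.6 -0.  -0.7] j [-0.138  0.432  0.071  1.211 -0.     1.379]
```

View pics/w5.png

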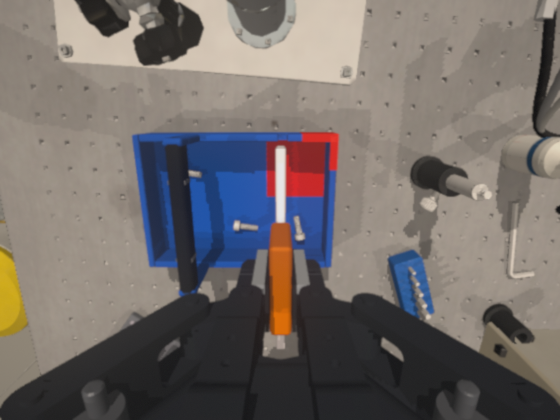

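>>> move_arm(slide=[[-15,-30,5],[-15,-30,0],[-20,-30,0],[-20,-30,0],[-20,-30,0]], turn=[-0.064,-0.064,-0.064,-0.064,-0.064])

```text
t: 4.72
ee_pos: [0.5226, -0.2362, 0.1571]
eef_rot: [2.498, 1.903, 0.001]
force: [1.1, -0.6, -0.3]
gripper_width: 0.0092
```

>>> move_arm(slide=[[-20,-20,0],[-20,-20,0],[-20,-20,0],[-20,-20,0],[-20,-20,0]], turn=[-0.064,-0.064,-0.064,-0.064,-0.064])

```text
t: 5.13
ee_pos: [0.4224, -0.336, 0.157]
eef_rot: [2.77, 1.48, 0.001]
force: [-0.4, -0.4, -0.2]
gripper_width: 0.0094
```

>>> move_arm(slide=[[0,0,0],[0,0,0],[0,0,0],[0,0,0],[0,0,0]], turn=[0,0,0,0,0])

```text
t: 5.55
ee_pos: [0.4242, -0.3345, 0.1562]
eef_rot: [2.767, 1.488, 0.0]
force: [-0.6, -0.6, -0.1]
gripper_width: 0.0093
```

Run:
```python
from h import *
o=st()
f=cam('wrist');cv2.imwrite('pics/w6.png',f['img'])
np.savez('w6.npz',img=f['img'],depth=f['depth'],mtx=f['mtx'],D=f['D'],Rm=f['Rm'],e=f['e'])
```

```text
t 5.55 p [ 0.4242 -0.3345  0.1562] yaw_y -0.5842 toolz [ 0.  0. -1.] w 0.0093 F [-0.6 -0.6 -0.1] j [-0.668  0.299 -0.125  1.147  0.     1.487]
```

View pics/w6.png

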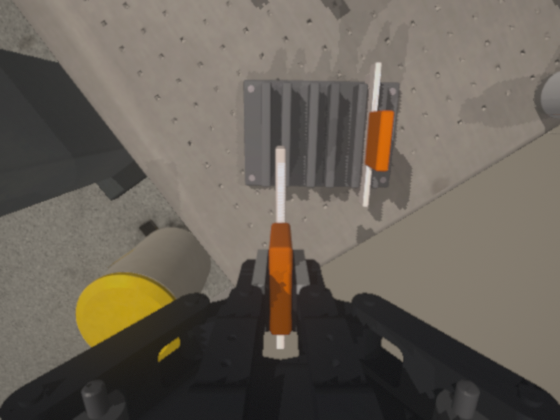

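Run:
```python
from h import *
f=dict(np.load('w6.npz'))
cv2.imwrite('pics/w6z.png',cv2.resize(f['img'][60:220,230:410],None,fx=4.4,fy=3.7,interpolation=cv2.INTER_CUBIC))
```

```text
(no output)
```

View pics/w6z.png

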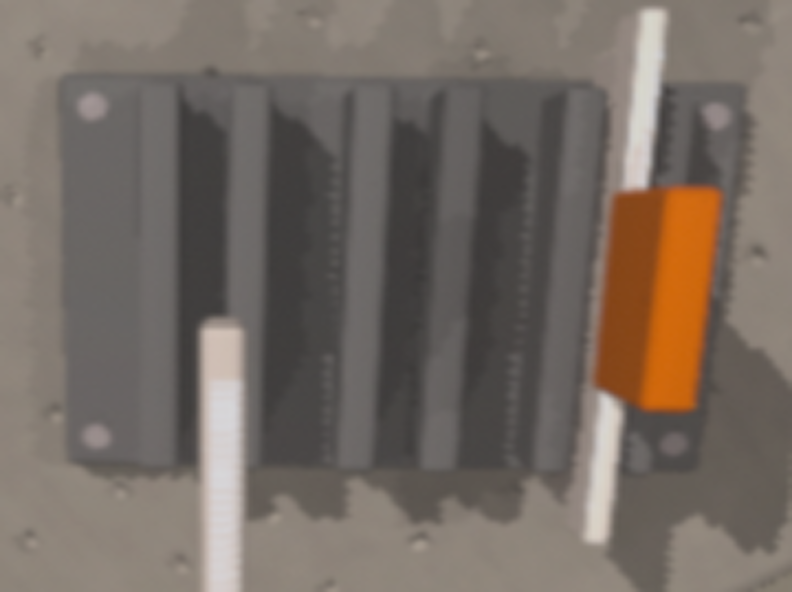

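Run:
```python
from h import *
f=dict(np.load('w6.npz'))
b=lambda L:np.array(L,float)/[4.4,3.7]+[230,60]
E=[(178,90),(177,462),(235,90),(229,462),(392,90),(375,464),(447,90),(420,464)]
P=onz(f,b(E),.03)
print(P.round(4).tolist())
d=P[::2]-P[1::2];print(np.linalg.norm(d,axis=1),np.arctan2(d[:,1],d[:,0])-np.pi/2)
s0=P[:4].mean(0);s1=P[4:].mean(0);print('s0',s0,'s1',s1,np.linalg.norm(s1-s0),np.arctan2(*(s1-s0)[[1,0]]))
B=onz(f,b([(62,75),(70,465),(745,82),(697,470)]),.008);print('base',B.round(4).tolist(),B.mean(0))
# held plate
t=np.array([.4242,-.3345]);y=-.5842;ux=np.array([np.cos(y),np.sin(y)]);uy=np.array([-ux[1],ux[0]])
def loc(p): return ((p[:,:2]-t)@np.c_[ux,uy]).round(4)
print('plate far end top',loc(onz(f,[(280.3,162)],.1487)), 'slots in tool axes',loc(np.array([s0,s1])))
hsv=cv2.cvtColor(f['img'],cv2.COLOR_BGR2HSV)
mk=cv2.inRange(hsv,(5,170,120),(18,255,255));mk[:200]=0;mk[350:]=0;mk[:,:250]=0;mk[:,310:]=0
k=max(cv2.findContours(mk,0,1)[0],key=cv2.contourArea);r=cv2.boundingRect(k);print(r)
print(loc(onz(f,[(r[0],230),(r[0]+r[2],230),(271,333),(291,333)],.183)))
# plate white edge lines
for v in (165,180,195,210):
    row=np.nonzero((hsv[v,260:300,1]<60)&(hsv[v,260:300,2]>150))[0]+260
    print(v,row.min(),row.max(),loc(onz(f,[(row.mean(),v)],.1487)))
```

```text
[[0.4726, -0.2466, 0.03], [0.4255, -0.3162, 0.03], [0.4814, -0.2525, 0.03], [0.4343, -0.322, 0.03], [0.5058, -0.2685, 0.03], [0.4587, -0.3387, 0.03], [0.5144, -0.2742, 0.03], [0.4664, -0.3438, 0.03]]
[0.08400318 0.08400353 0.08454105 0.0845913 ] [-0.59523981 -0.59594065 -0.59097928 -0.60406425]
s0 [ 0.45344505 -0.2843054   0.03      ] s1 [ 0.48633489 -0.30630063  0.03      ] 0.03956679394152538 -0.5894466712213842
base [[0.4557, -0.2288, 0.008], [0.4023, -0.3074, 0.008], [0.57, -0.3056, 0.008], [0.5169, -0.3847, 0.008]] [ 0.48622109 -0.30661454  0.008     ]
plate far end top [[-0.0002  0.0528]] slots in tool axes [[-0.0033  0.058 ]
 [ 0.0363  0.0578]]
(269, 224, 23, 110)
[[-0.0047  0.0302]
 [ 0.0045  0.0302]
 [-0.0044 -0.0192]
 [ 0.0046 -0.0192]]
165 276 285 [[-0.0001  0.0513]]
180 276 284 [[-0.0003  0.0438]]
195 275 284 [[-0.0006  0.0362]]
210 275 284 [[-0.0006  0.0283]]
```

>>> move_arm(slide=[[10,17,0],[10,17,-10],[11,19,-20],[0,0,-24],[0,0,-24]], turn=[0,0,0,0,0])

```text
t: 6.02
ee_pos: [0.4559, -0.2807, 0.0776]
eef_rot: [2.765, 1.489, 0.001]
force: [0.4, -0.3, -0.7]
gripper_width: 0.0089
```

>>> move_arm(slide=[[0,0,0],[0,0,0],[0,0,0],[0,0,0],[0,0,0]], turn=[0,0,0,0,0])

```text
t: 6.43
ee_pos: [0.4553, -0.2828, 0.0794]
eef_rot: [2.767, 1.484, 0.002]
force: [-0.7, -0.1, 0.2]
gripper_width: 0.0093
```

Run:
```python
from h import *
o=st()
f=cam('wrist');cv2.imwrite('pics/w7.png',f['img'])
np.savez('w7.npz',img=f['img'],depth=f['depth'],mtx=f['mtx'],D=f['D'],Rm=f['Rm'],e=f['e'])
cv2.imwrite('pics/w7z.png',cv2.resize(f['img'][80:260,190:400],None,fx=3.5,fy=3.3,interpolation=cv2.INTER_CUBIC))
g=cam('side');cv2.imwrite('pics/s7.png',cv2.resize(g['img'][180:300,100:260],None,fx=5,fy=5,interpolation=cv2.INTER_CUBIC))
```

```text
t 6.43 p [ 0.4553 -0.2828  0.0794] yaw_y -0.5863 toolz [ 0.002 -0.001 -1.   ] w 0.0093 F [-0.7 -0.1  0.2] j [-0.556  0.351 -0.263  0.955  0.     1.601]
```

View pics/w7z.png

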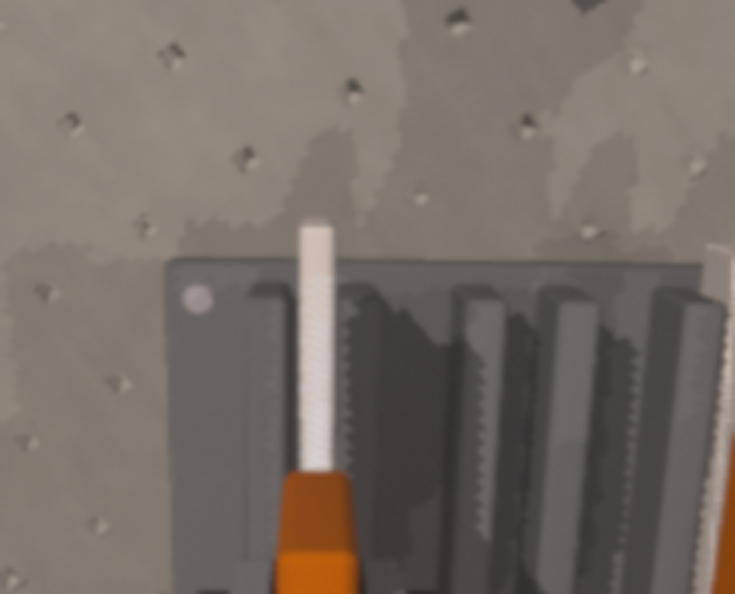

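View pics/s7.png

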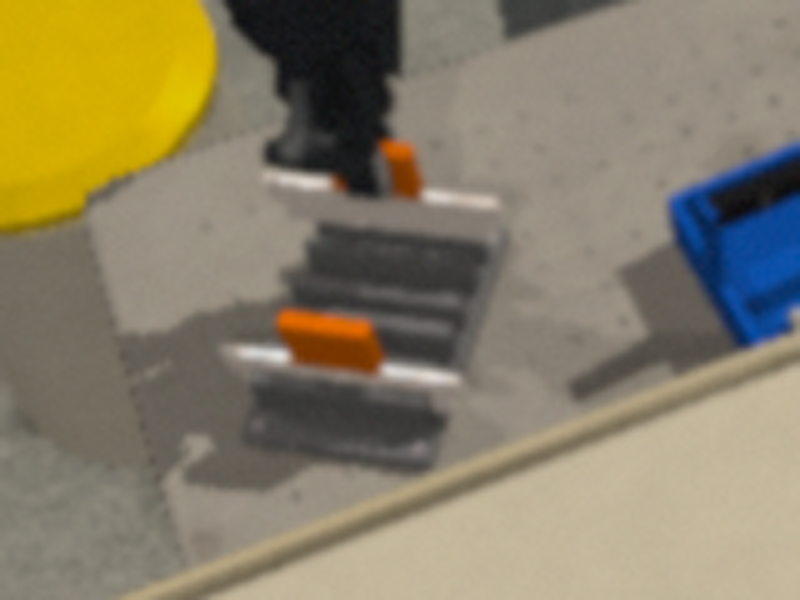

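Run:
```python
from h import *
f=dict(np.load('w7.npz'))
b=lambda L:np.array(L,float)/[3.5,3.3]+[190,80]
t=np.array([.4553,-.2828]);y=-.5863;ux=np.array([np.cos(y),np.sin(y)]);uy=np.array([-ux[1],ux[0]])
loc=lambda p:((p[:,:2]-t)@np.c_[ux,uy]*1000).round(1).tolist()
print('fins',loc(onz(f,b([(250,298),(287,298),(350,298),(385,298),(465,298),(503,298),(557,298),(598,298)]),.03)))
print('base',loc(onz(f,b([(167,262),(700,265)]),.008)))
print('plate',loc(onz(f,b([(317,285),(317,440)]),.0794-.0375+.03)))
fi=onz(f,b([(170,560),(167,262)]),.008);d=fi[1]-fi[0];print(np.arctan2(d[1],d[0])-np.pi/2)
im=cv2.convertScaleAbs(f['img'][140:230,245:320],alpha=2.2,beta=-60)
cv2.imwrite('pics/w7y.png',cv2.resize(im,None,fx=6.6,fy=6.6,interpolation=cv2.INTER_CUBIC))
```

```text
fins [[-11.9, 41.7], [-5.3, 41.7], [6.0, 41.7], [12.3, 41.7], [26.7, 41.7], [33.6, 41.8], [43.3, 41.8], [50.7, 41.8]]
base [[-29.5, 45.8], [76.6, 45.2]]
plate [[-0.0, 50.6], [-0.0, 26.5]]
-0.616250061022866
```

View pics/w7y.png

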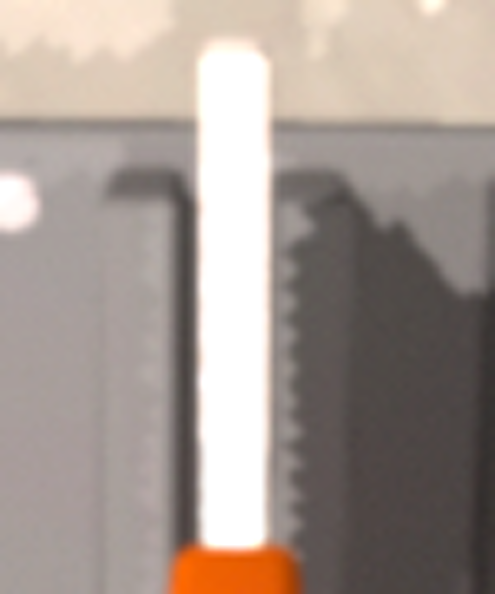

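>>> move_arm(slide=[[-0.8,0.6,0],[0,0,-8],[0,0,-10],[0,0,-8],[0,0,0]], turn=[-0.01,0,0,0,0])

```text
t: 6.95
ee_pos: [0.4528, -0.281, 0.0498]
eef_rot: [-2.774, -1.47, 0.002]
force: [2.5, -0.4, -1.2]
gripper_width: 0.0093
```

Run:
```python
from h import *
o=st()
f=cam('wrist')
im=cv2.convertScaleAbs(f['img'][100:260,200:360],alpha=2.2,beta=-60)
cv2.imwrite('pics/w8.png',cv2.resize(im,None,fx=3.7,fy=3.7,interpolation=cv2.INTER_CUBIC))
```

```text
t 6.95 p [ 0.4528 -0.281   0.0498] yaw_y -0.5961 toolz [-0.002  0.001 -1.   ] w 0.0093 F [ 2.5 -0.4 -1.2] j [-0.555  0.379 -0.307  0.888  0.     1.611]
```

View pics/w8.png

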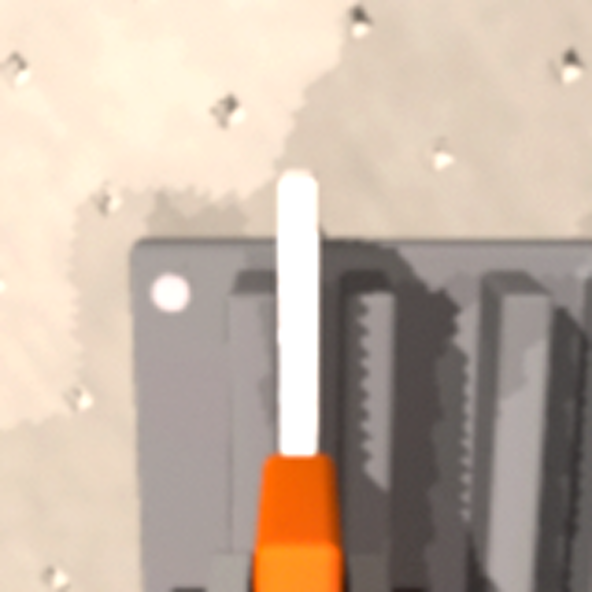

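>>> move_arm(slide=[[0.8,-0.5,0],[0,0,-2.5],[0,0,-1.5],[0,0,0],[0,0,0]], turn=[0,0,0,0,0])

```text
t: 7.42
ee_pos: [0.4545, -0.282, 0.048]
eef_rot: [-2.776, -1.471, 0.0]
force: [-0.1, 0.0, -0.2]
gripper_width: 0.0094
```

Run:
```python
from h import *
o=st()
```

```text
t 7.42 p [ 0.4545 -0.282   0.048 ] yaw_y -0.596 toolz [-0.  0. -1.] w 0.0094 F [-0.1  0.  -0.2] j [-0.555  0.382 -0.307  0.882  0.     1.611]
```

>>> move_arm(slide=[[0,0,-1.5],[0,0,-1],[0,0,0],[0,0,0],[0,0,0]], turn=[0,0,0,0,0])

```text
t: 7.83
ee_pos: [0.4547, -0.2821, 0.0456]
eef_rot: [2.776, 1.471, 0.0]
force: [0.6, -0.1, 0.3]
gripper_width: 0.0094
```

>>> move_arm(slide=[[0,0,0],[0,0,0],[0,0,0],[0,0,0],[0,0,0]], turn=[0,0,0,0,0], gripper=-0.3)

```text
t: 8.25
ee_pos: [0.4545, -0.282, 0.0454]
eef_rot: [-2.776, -1.471, 0.0]
force: [0.6, -0.5, 0.1]
gripper_width: 0.03
```

>>> move_arm(slide=[[0,0,10],[0,0,20],[0,0,30],[0,0,30],[0,0,30]], turn=[0,0,0,0,0])

```text
t: 8.67
ee_pos: [0.4542, -0.2818, 0.1675]
eef_rot: [-2.776, -1.471, 0.0]
force: [1.5, -1.2, -0.9]
gripper_width: 0.0299
```

Run:
```python
from h import *
o=st()
f=cam('wrist');cv2.imwrite('pics/w9.png',f['img'])
g=cam('side');cv2.imwrite('pics/s9.png',cv2.resize(g['img'][180:300,100:260],None,fx=5,fy=5,interpolation=cv2.INTER_CUBIC))
hsv=cv2.cvtColor(f['img'],cv2.COLOR_BGR2HSV)
mk=cv2.inRange(hsv,(5,170,120),(18,255,255))
for k in cv2.findContours(mk,0,1)[0]:
    if cv2.contourArea(k)>60:
        r=cv2.minAreaRect(k);P=bydepth(f,k.reshape(-1,2));print(r,P.mean(0).round(4),np.percentile(P[:,2],[50,90]).round(4))
```

```text
t 8.67 p [ 0.4542 -0.2818  0.1675] yaw_y -0.596 toolz [-0.  0. -1.] w 0.0299 F [ 1.5 -1.2 -0.9] j [-0.555  0.283 -0.117  1.17  -0.     1.611]
((373.575927734375, 210.0896759033203), (20.927461624145508, 56.05570602416992), 4.763641834259033) [ 0.519  -0.3275  0.0605] [0.0666 0.0722]
((280.9999694824219, 206.99998474121094), (9.999998092651367, 55.99999237060547), 0.0) [ 0.4562 -0.2795  0.0689] [0.0715 0.0723]
```

View pics/w9.png

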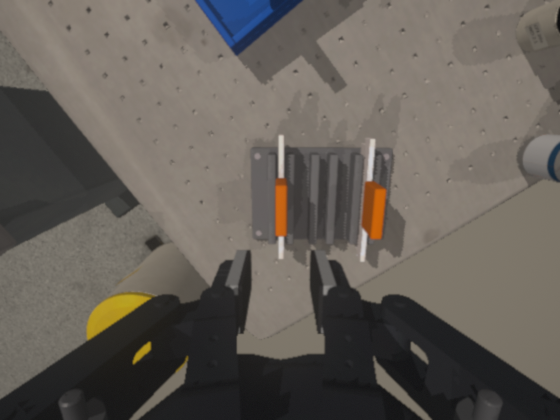

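View pics/s9.png

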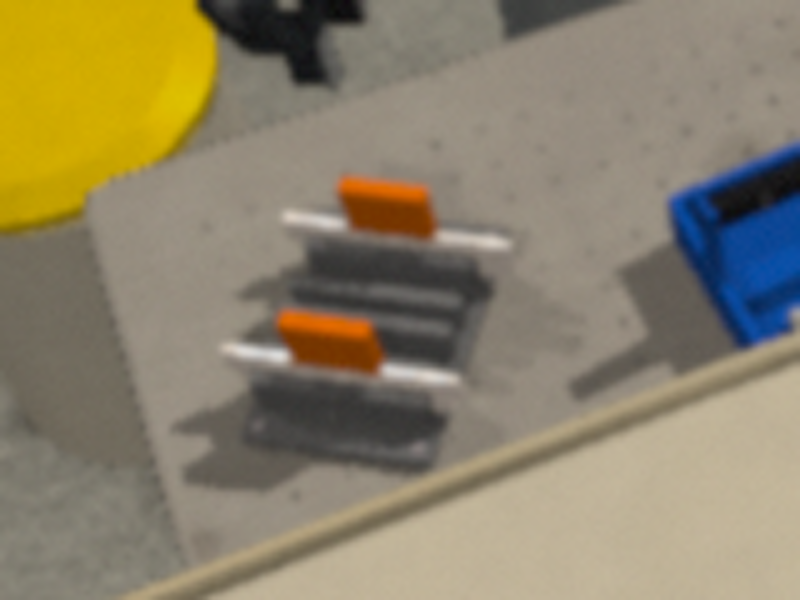

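The divider stands in slot 0. Its tab top is at 72 mm, level with the spare's. A move can only slide and turn about z, so before lifting the tray I'll test with the empty hand whether the tool tilts at the edge of its reach.

>>> move_arm(slide=[[-17,10,36],[-17,10,36],[-17,10,36],[-17,10,36],[-17,10,36]], turn=[0,0,0,0,0])

```text
t: 9.18
ee_pos: [0.3682, -0.2312, 0.3472]
eef_rot: [-2.776, -1.471, 0.0]
force: [1.2, -0.4, 0.1]
gripper_width: 0.0295
```

>>> move_arm(slide=[[-17,10,36],[-17,10,36],[-17,10,36],[-17,10,36],[-17,10,36]], turn=[0,0,0,0,0])

```text
t: 9.6
ee_pos: [0.2829, -0.181, 0.5273]
eef_rot: [2.775, 1.471, 0.0]
force: [0.9, -0.4, 0.3]
gripper_width: 0.0304
```

Run:
```python
from h import *
o=st()
```

```text
t 9.6 p [ 0.2829 -0.181   0.5273] yaw_y -0.596 toolz [ 0. -0. -1.] w 0.0304 F [ 0.9 -0.4  0.3] j [-0.569 -0.007  0.474  2.051  0.     1.598]
```

>>> move_arm(slide=[[-5,3,38],[-5,3,38],[-5,3,38],[-5,3,38],[-5,3,38]], turn=[0,0,0,0,0])

```text
t: 10.02
ee_pos: [0.2573, -0.1656, 0.6188]
eef_rot: [2.714, 1.438, 0.06]
force: [-0.5, 0.2, 0.3]
gripper_width: 0.0299
```

Run:
```python
from h import *
o=st()
```

```text
t 10.02 p [ 0.2573 -0.1656  0.6188] yaw_y -0.5961 toolz [ 0.067 -0.043 -0.997] w 0.0299 F [-0.5  0.2  0.3] j [-0.572  0.009  0.786  2.268  0.     1.595]
```

The tool does tilt: once j4 reaches its limit, it leans outward. I'll keep going to see whether it gets to about 30°.

>>> move_arm(slide=[[0,0,38],[0,0,38],[0,0,38],[0,0,38],[0,0,38]], turn=[0,0,0,0,0])

```text
t: 10.43
ee_pos: [0.2608, -0.1678, 0.6592]
eef_rot: [2.61, 1.383, 0.153]
force: [0.3, 0.0, 0.3]
gripper_width: 0.0301
```

Run:
```python
from h import *
o=st()
```

```text
t 10.43 p [ 0.2608 -0.1678  0.6592] yaw_y -0.5965 toolz [ 0.176 -0.113 -0.978] w 0.0301 F [0.3 0.  0.3] j [-0.572 -0.013  0.894  2.267  0.     1.595]
```

>>> move_arm(slide=[[0,0,38],[0,0,38],[0,0,38],[0,0,38],[0,0,38]], turn=[0,0,0,0,0])

```text
t: 10.85
ee_pos: [0.2655, -0.1709, 0.7018]
eef_rot: [2.503, 1.327, 0.24]
force: [-0.6, -0.8, 0.2]
gripper_width: 0.0299
```

Run:
```python
from h import *
o=st()
```

```text
t 10.85 p [ 0.2655 -0.1709  0.7018] yaw_y -0.5975 toolz [ 0.283 -0.182 -0.942] w 0.0299 F [-0.6 -0.8  0.2] j [-0.572 -0.024  1.015  2.267  0.     1.595]
```

>>> move_arm(slide=[[0,0,-38],[0,0,-38],[0,0,-38],[0,0,-38],[0,0,-38]], turn=[0,0,0,0,0])

```text
t: 11.27
ee_pos: [0.2663, -0.1714, 0.5396]
eef_rot: [2.503, 1.327, 0.24]
force: [-0.0, -0.6, 0.8]
gripper_width: 0.0301
```

Run:
```python
from h import *
o=st()
```

```text
t 11.27 p [ 0.2663 -0.1714  0.5396] yaw_y -0.5975 toolz [ 0.282 -0.182 -0.942] w 0.0301 F [-0.  -0.6  0.8] j [-0.572 -0.294  0.22   1.742  0.     1.595]
```

The tilt stays when I come back down, and a turn about z carries it round. To remove it I'll turn π, so the lean points inward, then raise to the j4 limit again until the tool is vertical.

>>> move_arm(slide=[[22,-14,-28],[22,-14,-28],[22,-14,-28],[22,-14,-28],[22,-14,-28]], turn=[0.12,0.12,0.12,0.12,0.12])

```text
t: 11.68
ee_pos: [0.3771, -0.2422, 0.4005]
eef_rot: [2.029, 2.049, 0.361]
force: [1.0, 0.3, 1.0]
gripper_width: 0.0302
```

>>> move_arm(slide=[[0,0,0],[0,0,0],[0,0,0],[0,0,0],[0,0,0]], turn=[0.12,0.12,0.12,0.12,0.12])

```text
t: 12.1
ee_pos: [0.3766, -0.2419, 0.4013]
eef_rot: [1.367, 2.621, 0.456]
force: [0.4, 0.1, -1.0]
gripper_width: 0.0298
```

>>> move_arm(slide=[[0,0,0],[0,0,0],[0,0,0],[0,0,0],[0,0,0]], turn=[0.12,0.12,0.12,0.12,0.12])

```text
t: 12.52
ee_pos: [0.3767, -0.242, 0.4011]
eef_rot: [0.547, 2.995, 0.517]
force: [-0.1, -0.0, 0.2]
gripper_width: 0.0301
```

>>> move_arm(slide=[[0,0,0],[0,0,0],[0,0,0],[0,0,0],[0,0,0]], turn=[0.12,0.12,0.12,0.12,0.12])

```text
t: 12.93
ee_pos: [0.3769, -0.2421, 0.4009]
eef_rot: [0.363, -3.028, -0.519]
force: [-0.1, 0.0, 0.5]
gripper_width: 0.0302
```

>>> move_arm(slide=[[0,0,0],[0,0,0],[0,0,0],[0,0,0],[0,0,0]], turn=[0.12,0.12,0.12,0.12,0.12])

```text
t: 13.35
ee_pos: [0.377, -0.2419, 0.4008]
eef_rot: [1.206, -2.704, -0.459]
force: [0.4, -0.2, -0.5]
gripper_width: 0.0295
```

Run:
```python
from h import *
o=st();m=R.from_rotvec(o['eef_rot']).as_matrix()
z=m[:,2];print('lean az',np.arctan2(z[1],z[0]),'j1+pi',o['joints'][0]+np.pi, 'TCP az',np.arctan2(o['ee_pos'][1],o['ee_pos'][0]))
```

```text
t 13.35 p [ 0.377  -0.2419  0.4008] yaw_y 2.4084 toolz [-0.254  0.217 -0.943] w 0.0295 F [ 0.4 -0.2 -0.5] j [-0.596  0.375  0.55   2.083  0.037 -1.441]
lean az 2.4339277612290124 j1+pi 2.5456228774077845 TCP az -0.570485931097282
```

>>> move_arm(slide=[[0,0,0],[0,0,0],[0,0,20],[0,0,20],[0,0,20]], turn=[0.12,0.017,0,0,0])

```text
t: 13.77
ee_pos: [0.3764, -0.2413, 0.4604]
eef_rot: [1.369, -2.608, -0.439]
force: [-53.7, 33.5, 24.6]
gripper_width: 0.03
```

>>> move_arm(slide=[[0,0,20],[0,0,20],[0,0,20],[0,0,20],[0,0,20]], turn=[0,0,0,0,0])

```text
t: 14.18
ee_pos: [0.3531, -0.2264, 0.4906]
eef_rot: [1.391, -2.641, -0.364]
force: [-0.5, 0.5, 0.0]
gripper_width: 0.03
```

Run:
```python
from h import *
o=st();m=R.from_rotvec(o['eef_rot']).as_matrix()
z=m[:,2];print('lean az',np.arctan2(z[1],z[0]),'TCP az',np.arctan2(o['ee_pos'][1],o['ee_pos'][0]))
```

```text
t 14.18 p [ 0.3531 -0.2264  0.4906] yaw_y 2.5392 toolz [-0.229  0.15  -0.962] w 0.03 F [-0.5  0.5  0. ] j [-5.720e-01  3.380e-01  7.570e-01  2.267e+00  2.000e-03 -1.541e+00]
lean az 2.5631351173747556 TCP az -0.5702177688654257
```

Run:
```python
from h import *
f=cam('scene');cv2.imwrite('pics/sc10.png',f['img']);st()
```

```text
t 14.23 p [ 0.3524 -0.226   0.4922] yaw_y 2.5394 toolz [-0.226  0.148 -0.963] w 0.0297 F [-0.8  0.3  1.4] j [-5.720e-01  3.350e-01  7.580e-01  2.268e+00  2.000e-03 -1.541e+00]
```

View pics/sc10.png

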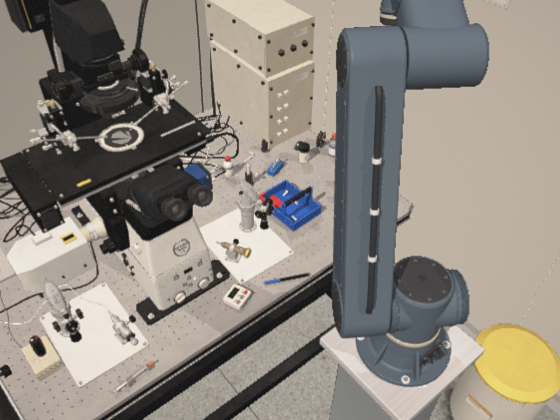

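>>> move_arm(slide=[[0,0,10],[0,0,15],[0,0,15],[0,0,15],[0,0,15]], turn=[0,0,0,0,0])

```text
t: 14.65
ee_pos: [0.3408, -0.2184, 0.5092]
eef_rot: [1.405, -2.665, -0.308]
force: [-0.2, -0.4, -0.1]
gripper_width: 0.0298
```

Run:
```python
from h import *
st()
```

```text
t 14.65 p [ 0.3408 -0.2184  0.5092] yaw_y 2.5403 toolz [-0.193  0.126 -0.973] w 0.0298 F [-0.2 -0.4 -0.1] j [-5.710e-01  2.910e-01  7.540e-01  2.267e+00  2.000e-03 -1.542e+00]
```

>>> move_arm(slide=[[0,0,15],[0,0,15],[0,0,15],[0,0,15],[0,0,15]], turn=[0,0,0,0,0])

```text
t: 15.07
ee_pos: [0.3289, -0.2107, 0.528]
eef_rot: [1.418, -2.692, -0.247]
force: [0.4, -0.2, 0.1]
gripper_width: 0.0295
```

Run:
```python
from h import *
st()
```

```text
t 15.07 p [ 0.3289 -0.2107  0.528 ] yaw_y 2.5405 toolz [-0.153  0.101 -0.983] w 0.0295 F [ 0.4 -0.2  0.1] j [-5.710e-01  2.460e-01  7.570e-01  2.267e+00  2.000e-03 -1.541e+00]
```

>>> move_arm(slide=[[0,0,20],[0,0,25],[0,0,25],[0,0,25],[0,0,25]], turn=[0,0,0,0,0])

```text
t: 15.48
ee_pos: [0.3136, -0.2007, 0.5562]
eef_rot: [1.44, -2.732, -0.143]
force: [0.5, -0.5, 0.5]
gripper_width: 0.0299
```

>>> move_arm(slide=[[0,0,25],[0,0,25],[0,0,25],[0,0,25],[0,0,15]], turn=[0,0,0,0,0])

```text
t: 15.9
ee_pos: [0.3031, -0.1938, 0.5816]
eef_rot: [1.458, -2.768, -0.041]
force: [0.4, 0.7, -0.2]
gripper_width: 0.0301
```

Run:
```python
from h import *
st()
```

```text
t 15.9 p [ 0.3031 -0.1938  0.5816] yaw_y 2.5407 toolz [-0.024  0.017 -1.   ] w 0.0301 F [ 0.4  0.7 -0.2] j [-5.710e-01  1.350e-01  8.020e-01  2.267e+00  2.000e-03 -1.541e+00]
```

>>> move_arm(slide=[[0,0,15],[0,0,15],[0,0,15],[0,0,0],[0,0,0]], turn=[0,0,0,0,0])

```text
t: 16.32
ee_pos: [0.3003, -0.192, 0.5905]
eef_rot: [-1.464, 2.779, 0.004]
force: [-1.1, -1.0, 0.2]
gripper_width: 0.0297
```

Run:
```python
from h import *
st()
```

```text
t 16.32 p [ 0.3003 -0.192   0.5905] yaw_y 2.5407 toolz [-0.     0.003 -1.   ] w 0.0297 F [-1.1 -1.   0.2] j [-5.700e-01  1.200e-01  8.140e-01  2.267e+00  2.000e-03 -1.540e+00]
```

Vertical again to within 3 mrad. Now I'll go to the handle with tool y aligned to tray x, which means turning back by about -2.49.

>>> move_arm(slide=[[12,5,-20],[12,5,-20],[12,5,-20],[12,5,-20],[12,5,-20]], turn=[-0.124,-0.124,-0.124,-0.124,-0.124])

```text
t: 16.73
ee_pos: [0.3608, -0.1667, 0.4889]
eef_rot: [-0.537, 3.095, 0.005]
force: [-0.3, -0.8, 0.4]
gripper_width: 0.03
```

>>> move_arm(slide=[[12,5,-20],[12,5,-20],[12,5,-20],[12,5,-20],[12,5,-20]], turn=[-0.124,-0.124,-0.124,-0.124,-0.124])

```text
t: 17.15
ee_pos: [0.4207, -0.1416, 0.3888]
eef_rot: [0.432, 3.111, 0.003]
force: [-0.1, 0.2, 1.0]
gripper_width: 0.0296
```

>>> move_arm(slide=[[12,5,-20],[12,5,-20],[12,5,-20],[12,5,-20],[12,5,-20]], turn=[-0.124,-0.124,-0.124,-0.124,-0.124], gripper=-0.06)

```text
t: 17.57
ee_pos: [0.4806, -0.1166, 0.2887]
eef_rot: [1.361, 2.83, 0.001]
force: [-0.3, -0.5, -0.7]
gripper_width: 0.0396
```

>>> move_arm(slide=[[11,5,-20],[11,5,-20],[11,5,-20],[11,5,-20],[11,5,-15]], turn=[-0.124,-0.124,-0.124,-0.124,-0.124])

```text
t: 17.98
ee_pos: [0.535, -0.0915, 0.1929]
eef_rot: [2.16, 2.281, -0.002]
force: [-1.0, 0.4, 0.3]
gripper_width: 0.0399
```

Run:
```python
from h import *
st();o=get_obs()
f=cam('wrist');cv2.imwrite('pics/w11.png',f['img'])
v,u=np.mgrid[60:420,80:480];P=bydepth(f,np.c_[u.ravel(),v.ravel()]);s=P[(P[:,2]>.079)&(P[:,2]<.093)&(abs(P[:,0]-.537)<.03)&(abs(P[:,1]+.09)<.08)]
print('bar',len(s),s[:,2].mean(),cv2.minAreaRect((s[:,:2]*1000).astype(np.float32)),np.median(s,0))
```

```text
t 17.98 p [ 0.535  -0.0915  0.1929] yaw_y 0.0546 toolz [-0.001 -0.001 -1.   ] w 0.0399 F [-1.   0.4  0.3] j [-1.690e-01  2.840e-01 -4.900e-02  1.238e+00 -1.000e-03  1.348e+00]
bar 1959 0.08563997292557606 ((540.3834838867188, -88.64796447753906), (13.592636108398438, 121.33345794677734), 3.457226514816284) [ 0.53996417 -0.08256049  0.08574639]
```

View pics/w11.png

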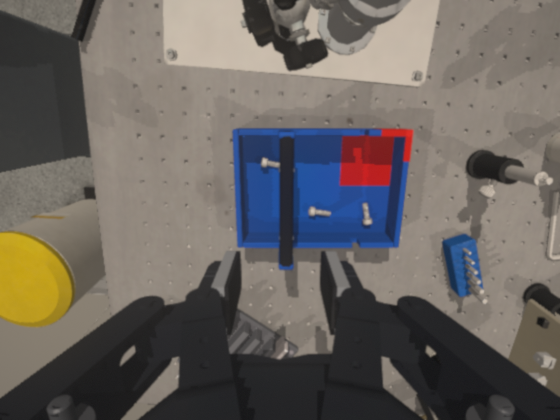

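>>> move_arm(slide=[[4.5,2.8,-30],[0,0,-35],[0,0,-35],[0,0,-25],[0,0,-9]], turn=[0,0,0,0,0])

```text
t: 18.45
ee_pos: [0.5371, -0.0889, 0.0577]
eef_rot: [-2.149, -2.289, 0.005]
force: [0.3, 0.2, -0.5]
gripper_width: 0.04
```

Run:
```python
from h import *
st()
f=cam('wrist');cv2.imwrite('pics/w12.png',f['img'])
```

```text
t 18.45 p [ 0.5371 -0.0889  0.0577] yaw_y 0.063 toolz [-0.004 -0.001 -1.   ] w 0.04 F [ 0.3  0.2 -0.5] j [-1.630e-01  3.880e-01 -2.670e-01  9.190e-01 -1.000e-03  1.345e+00]
```

View pics/w12.png

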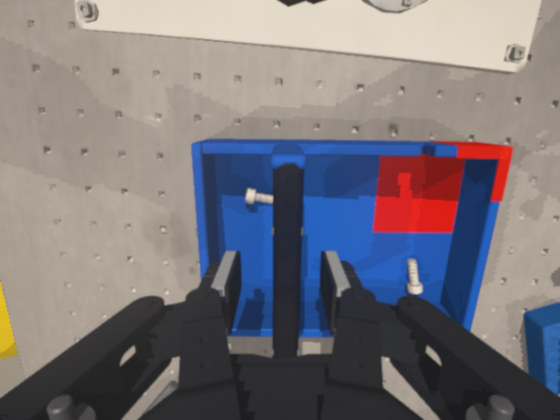

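>>> move_arm(slide=[[1.5,0,1],[0,0,0],[0,0,0],[0,0,0],[0,0,0]], turn=[0,0,0,0,0], gripper=-1, grip_force=100)

```text
t: 18.92
ee_pos: [0.5427, -0.0895, 0.0645]
eef_rot: [2.149, 2.284, 0.003]
force: [-1.0, -0.4, 6.9]
gripper_width: 0.0099
```

>>> move_arm(slide=[[0,0,0],[0,0,2],[0,0,4],[0,0,8],[0,0,12]], turn=[0,0,0,0,0])

```text
t: 19.33
ee_pos: [0.5406, -0.089, 0.0885]
eef_rot: [2.152, 2.287, -0.001]
force: [0.1, 0.5, -3.5]
gripper_width: 0.0103
```

Run:
```python
from h import *
st()
```

```text
t 19.33 p [ 0.5406 -0.089   0.0885] yaw_y 0.0608 toolz [ 0.    -0.002 -1.   ] w 0.0103 F [ 0.1  0.5 -3.5] j [-1.620e-01  3.620e-01 -2.190e-01  9.900e-01 -1.000e-03  1.348e+00]
```

The tray is lifted: the force of -3.5 N matches its weight. I'll carry it up smoothly to azimuth -0.57 while turning it, so the red corner faces the base, because outward lean lowers the side nearest the base.

>>> move_arm(slide=[[0,0,16],[0,0,22],[0,0,26],[-3,-2,28],[-6,-4,28]], turn=[0,0,0,0,0])

```text
t: 19.75
ee_pos: [0.5322, -0.0949, 0.2101]
eef_rot: [2.151, 2.287, 0.0]
force: [0.6, -0.1, -3.9]
gripper_width: 0.0098
```

>>> move_arm(slide=[[-10,-6,25],[-13,-8,22],[-15,-9,20],[-15,-9,20],[-15,-9,20]], turn=[0.03,0.06,0.09,0.11,0.12])

```text
t: 20.17
ee_pos: [0.4632, -0.1363, 0.3171]
eef_rot: [1.633, 2.68, 0.001]
force: [0.6, -0.5, -4.0]
gripper_width: 0.0101
```

>>> move_arm(slide=[[-15,-9,20],[-15,-9,20],[-15,-9,20],[-15,-9,20],[-15,-9,20]], turn=[0.12,0.12,0.12,0.12,0.12])

```text
t: 20.58
ee_pos: [0.3879, -0.1813, 0.4171]
eef_rot: [0.767, 3.043, 0.002]
force: [0.6, -0.3, -2.8]
gripper_width: 0.0098
```

Run:
```python
from h import *
o=st()
f=cam('wrist');cv2.imwrite('pics/w13.png',f['img'])
```

```text
t 20.58 p [ 0.3879 -0.1813  0.4171] yaw_y 1.0768 toolz [ 0.003  0.    -1.   ] w 0.0098 F [ 0.6 -0.3 -2.8] j [-0.438  0.073  0.257  1.751  0.002  0.056]
```

View pics/w13.png

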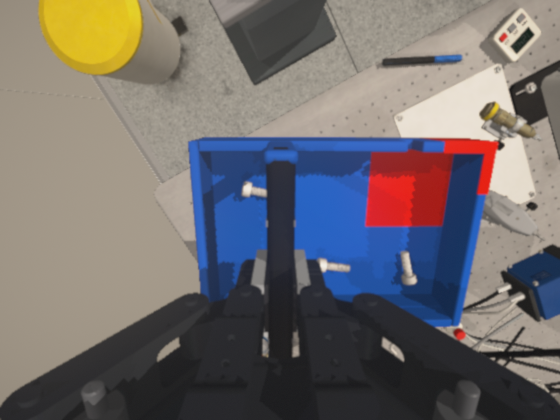

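>>> move_arm(slide=[[-11,-7,18],[-8,-6,16],[-8,-6,14],[-7,-5,12],[-6,-4,10]], turn=[0.12,0.12,0.12,0.12,0.12])

```text
t: 21.05
ee_pos: [0.3484, -0.2092, 0.4869]
eef_rot: [-0.164, 3.134, 0.002]
force: [-0.1, 0.2, -3.5]
gripper_width: 0.0096
```

>>> move_arm(slide=[[-5,-4,10],[-4,-3,10],[-2,-1,10],[0,0,10],[0,0,10]], turn=[0.12,0.1,0.06,0.01,0])

```text
t: 21.47
ee_pos: [0.3377, -0.2169, 0.5365]
eef_rot: [-0.608, 3.08, 0.003]
force: [0.3, -0.3, -3.5]
gripper_width: 0.0101
```

Run:
```python
from h import *
o=st();print(np.arctan2(o['ee_pos'][1],o['ee_pos'][0]))
```

```text
t 21.47 p [ 0.3377 -0.2169  0.5365] yaw_y 1.9606 toolz [ 0.002  0.002 -1.   ] w 0.0101 F [ 0.3 -0.3 -3.5] j [-0.573  0.123  0.644  2.091  0.003 -0.963]
-0.5709815902505507
```

>>> move_arm(slide=[[0,0,10],[0,0,10],[0,0,10],[0,0,10],[0,0,10]], turn=[0,0,0,0,0])

```text
t: 21.88
ee_pos: [0.3381, -0.217, 0.585]
eef_rot: [-0.607, 3.078, -0.001]
force: [-24.9, 17.2, -11.4]
gripper_width: 0.0101
```

>>> move_arm(slide=[[0,0,8],[0,0,8],[0,0,8],[0,0,8],[0,0,8]], turn=[0,0,0,0,0])

```text
t: 22.3
ee_pos: [0.3329, -0.2136, 0.5938]
eef_rot: [-0.604, 3.061, -0.026]
force: [-0.6, 0.0, -3.1]
gripper_width: 0.0096
```

Run:
```python
from h import *
o=st()
```

```text
t 22.3 p [ 0.3329 -0.2136  0.5938] yaw_y 1.9604 toolz [ 0.024 -0.012 -1.   ] w 0.0096 F [-0.6  0.  -3.1] j [-0.573  0.181  0.905  2.267  0.003 -0.962]
```

>>> move_arm(slide=[[0,0,15],[0,0,20],[0,0,25],[0,0,25],[0,0,25]], turn=[0,0,0,0,0])

```text
t: 22.72
ee_pos: [0.3232, -0.2072, 0.6206]
eef_rot: [-0.593, 3.005, -0.108]
force: [0.1, 0.4, -2.6]
gripper_width: 0.0098
```

>>> move_arm(slide=[[0,0,30],[0,0,30],[0,0,30],[0,0,30],[0,0,30]], turn=[0,0,0,0,0])

```text
t: 23.13
ee_pos: [0.314, -0.201, 0.6555]
eef_rot: [-0.577, 2.926, -0.212]
force: [0.1, 0.6, -3.2]
gripper_width: 0.0098
```

Run:
```python
from h import *
o=st()
f=cam('wrist');cv2.imwrite('pics/w14.png',f['img'])
```

```text
t 23.13 p [ 0.314  -0.201   0.6555] yaw_y 1.95 toolz [ 0.175 -0.109 -0.979] w 0.0098 F [ 0.1  0.6 -3.2] j [-0.572  0.097  1.001  2.267  0.003 -0.961]
```

View pics/w14.png

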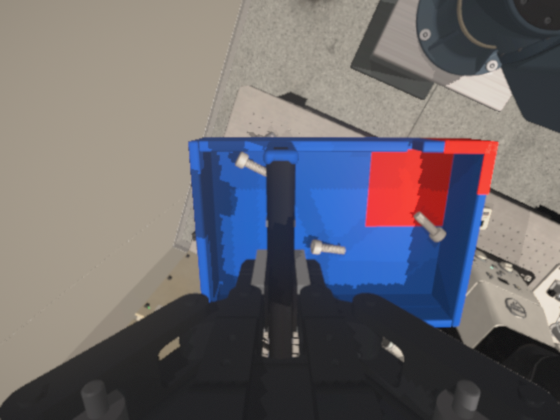

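>>> move_arm(slide=[[0,0,30],[0,0,30],[0,0,30],[0,0,30],[0,0,30]], turn=[0,0,0,0,0])

```text
t: 23.6
ee_pos: [0.3082, -0.1969, 0.6903]
eef_rot: [-0.561, 2.844, -0.312]
force: [-0.5, 0.6, -2.5]
gripper_width: 0.0097
```

>>> move_arm(slide=[[0,0,30],[0,0,30],[0,0,30],[0,0,30],[0,0,30]], turn=[0,0,0,0,0])

```text
t: 24.02
ee_pos: [0.3045, -0.1943, 0.7255]
eef_rot: [-0.544, 2.758, -0.408]
force: [0.4, -0.9, -2.2]
gripper_width: 0.0097
```

Run:
```python
from h import *
o=st()
f=cam('wrist');cv2.imwrite('pics/w15.png',f['img'])
f=cam('scene');cv2.imwrite('pics/sc15.png',f['img'])
```

```text
t 24.02 p [ 0.3045 -0.1943  0.7255] yaw_y 1.9174 toolz [ 0.341 -0.216 -0.915] w 0.0097 F [ 0.4 -0.9 -2.2] j [-5.700e-01  4.900e-02  1.161e+00  2.267e+00  2.000e-03 -9.590e-01]
```

View pics/w15.png

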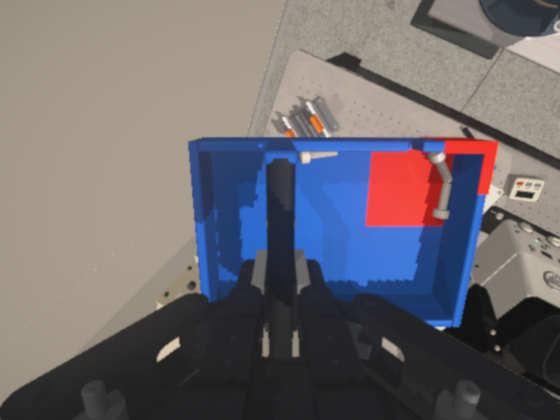

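View pics/sc15.png

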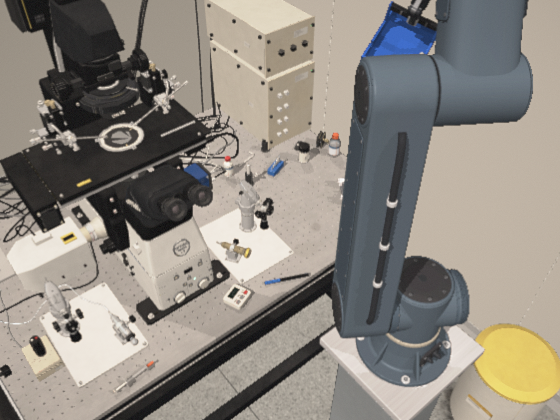

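>>> move_arm(slide=[[0,0,30],[0,0,30],[0,0,30],[0,0,30],[0,0,30]], turn=[0,0,0,0,0])

```text
t: 24.53
ee_pos: [0.3018, -0.1924, 0.761]
eef_rot: [-0.526, 2.669, -0.499]
force: [0.3, 0.1, -2.4]
gripper_width: 0.0096
```

>>> move_arm(slide=[[0,0,30],[0,0,30],[0,0,30],[0,0,0],[0,0,0]], turn=[0,0,0,0,0])

```text
t: 24.95
ee_pos: [0.3005, -0.1914, 0.7816]
eef_rot: [-0.516, 2.616, -0.551]
force: [-0.6, 0.3, -3.0]
gripper_width: 0.0098
```

Run:
```python
from h import *
o=st()
f=cam('wrist');cv2.imwrite('pics/w16.png',f['img'])
```

```text
t 24.95 p [ 0.3005 -0.1914  0.7816] yaw_y 1.8729 toolz [ 0.464 -0.295 -0.835] w 0.0098 F [-0.6  0.3 -3. ] j [-5.690e-01  3.600e-02  1.315e+00  2.267e+00  2.000e-03 -9.570e-01]
```

View pics/w16.png

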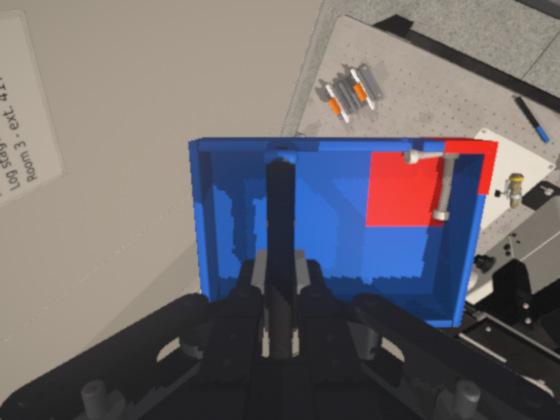

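Run:
```python
from h import *
o=st()
f=cam('wrist');cv2.imwrite('pics/w17.png',cv2.resize(f['img'][120:250,340:510],None,fx=4.5,fy=4.5,interpolation=cv2.INTER_CUBIC))
T=np.eye(3)
# tray frame: from tool
m=R.from_rotvec(o['eef_rot']).as_matrix()
X=m[:,1];Z=-m[:,2];Y=np.cross(Z,X)
gp=o['ee_pos']-0.019*m[:,2]
org=gp+0.035*X-0.078*Z
print('corner',org+X*.08+Y*.055+Z*.004,'dirs',X,Y)
c=org+X*.08+Y*.055+Z*.004
print(proj(f,[c,org+X*.08-Y*.055+Z*.004,org-X*.08+Y*.055+Z*.004, org+X*.086+Y*.061+Z*.036]))
for uv in [(410,156),(441,215),(448,165),(430,155)]:
    d=rays(f,[uv])[0];s=((org+Z*.009-f['e'])@Z)/(d@Z);p=f['e']+d*s
    q=p-org;print(uv,[round(float(q@a)*1000,1) for a in (X,Y,Z)],'dist',np.linalg.norm(p-c).round(4))
```

```text
t 25.0 p [ 0.3007 -0.1916  0.7812] yaw_y 1.8733 toolz [ 0.464 -0.294 -0.836] w 0.0099 F [-0.2 -0.6 -3.4] j [-5.690e-01  3.700e-02  1.314e+00  2.267e+00  2.000e-03 -9.570e-01]
corner [ 0.24913472 -0.13328305  0.66624458] dirs [-0.26629348  0.85341466 -0.448075  ] [-0.84508085 -0.43029321 -0.31731075]
[[458.73147045 147.16153249]
 [434.09301307 297.35319101]
 [208.61473117 146.52798759]
 [503.93049569 141.6408819 ]]
(410, 156) [46.8, 49.8, 9.0] dist 0.0339
(441, 215) [72.4, 10.9, 9.0] dist 0.045
(448, 165) [71.9, 44.2, 9.0] dist 0.0144
(430, 155) [59.5, 50.5, 9.0] dist 0.0216
```

View pics/w17.png

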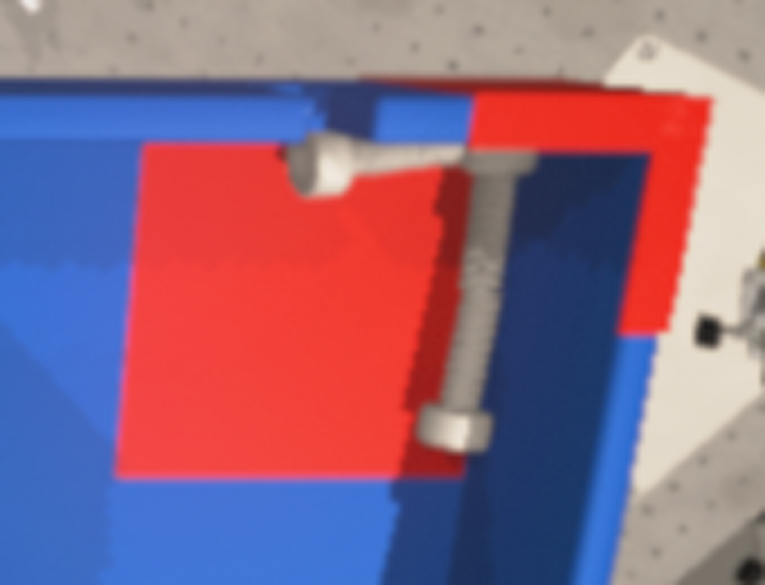

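The tray is tilted 0.58 rad with all three screws in the red corner. Screw heads are at (410,156), (450,155) and (441,215), about 34, 12 and 45 mm from it. I'll let it settle, do a last check and hand in.

>>> move_arm(slide=[[0,0,0],[0,0,0],[0,0,0],[0,0,0],[0,0,0]], turn=[0,0,0,0,0])

```text
t: 25.47
ee_pos: [0.3008, -0.1916, 0.7812]
eef_rot: [-0.516, 2.617, -0.55]
force: [0.2, -0.2, -2.8]
gripper_width: 0.0098
```

Run:
```python
from h import *
o=st();print(np.abs(o['joint_vel']).max())
a=cam('wrist')['img'];b=cam('wrist')['img'];print(cv2.absdiff(a,b)[130:330,190:500].max())
f=cam('side');cv2.imwrite('pics/s18.png',cv2.resize(f['img'][140:320,110:380],None,fx=2.9,fy=2.9,interpolation=cv2.INTER_CUBIC))
hsv=cv2.cvtColor(f['img'],cv2.COLOR_BGR2HSV);mk=cv2.inRange(hsv,(5,170,120),(18,255,255))
for k in cv2.findContours(mk,0,1)[0]:
    if cv2.contourArea(k)>20: P=bydepth(f,k.reshape(-1,2));print(P.mean(0).round(4),P[:,2].max().round(4))
```

```text
t 25.47 p [ 0.3008 -0.1916  0.7812] yaw_y 1.8733 toolz [ 0.463 -0.294 -0.836] w 0.0098 F [ 0.2 -0.2 -2.8] j [-5.690e-01  3.700e-02  1.314e+00  2.267e+00  2.000e-03 -9.570e-01]
0.010072003023492133
61
[ 0.5353 -0.3246  0.0842] 0.8638
[ 0.4587 -0.2786  0.0674] 0.0741
```

View pics/s18.png

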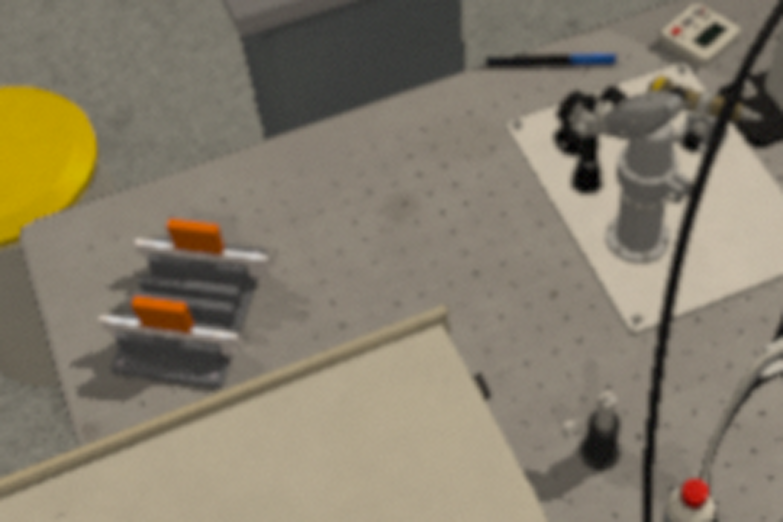

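Run:
```python
from h import *
a=cam('wrist')['img'];b=cam('wrist')['img']
d=cv2.absdiff(a,b).max(2)[130:250,340:500];print((d>25).sum(),d.mean())
cv2.imwrite('pics/w19.png',cv2.resize(b[120:250,340:510],None,fx=4.5,fy=4.5,interpolation=cv2.INTER_CUBIC))
```

```text
0 0.83890625
```

View pics/w19.png

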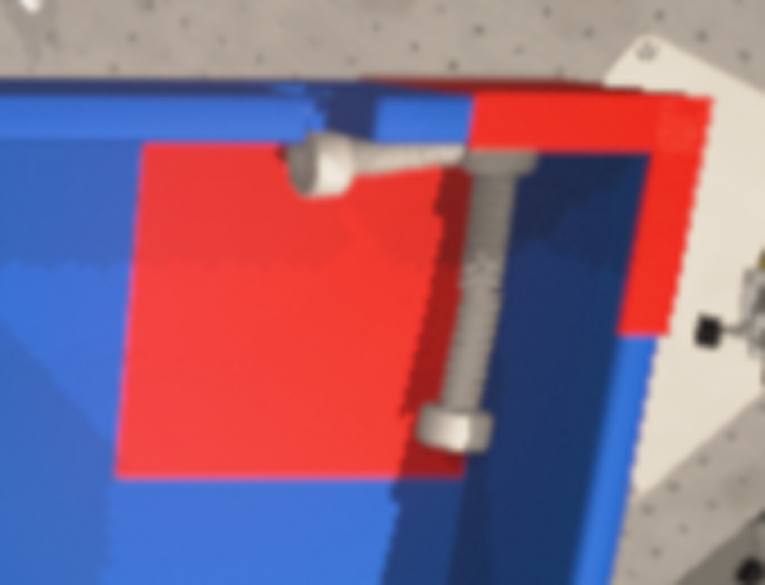

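The screws are at rest exactly where they were, so I'm handing in.

```bash
python3 -c "
from plant import *
print(finish_job())"
```

```text
the job is handed in; nothing more can be done
None
```

I stood the divider in rack slot 0 and let it go. I then lifted the tray by its handle and handed in at about 25.7 s, with the tray held still in the air, tilted about 0.58 rad (33°). Moves could only slide and turn about z, so I got the tilt by raising the tool against the limit of joint 4. I tested this with the empty hand and straightened the tool before gripping the tray.

**Last checks**
- **Divider:** its tab top is at 72 mm, level with the fixed spare, and it was still upright in the last side view.
- **Tray height:** the marked corner is at about z = 0.67 m, and it is the lowest part of the tilted tray. The wrist force of about -3 N along z matches the tray's weight.
- **Screws:** all three are in the red corner, with heads about 34, 12 and 45 mm from it. They were in the same place in pictures about half a second apart.
- **Bystanders:** those visible in the last side view look unmoved. The canister and allen block were hidden there and I did not check them again, though nothing came near them.

**What disagreed**
- **Force jolts:** reaching the joint 4 limit gave brief readings, about 68 N with the empty hand and 32 N with the tray. Each was gone by the end of the next move. I saw no contact, but the arm hid the gripper in the one picture I took.
- **Picture difference:** one comparison of two final wrist pictures showed a difference of 61 grey levels at its worst pixel. A repeat over the screw corner showed no pixel changing by more than 25.

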